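# Stow the scraper and hold the soap pump to the front

## Task

Take the silicone scraper out of the draining rack and slide it upright, fully down, into the narrow slot on the revolving sink caddy, and let go of it. Then turn the caddy until the pump bottle of hand cleaner is lined up with the fixed pointer on the caddy's base, and finish still gripping the caddy's top handle, holding the turntable still there so that someone can pump soap. Leave the jug, the funnel and the wiper arm where they are.

Things in the scene. Friction and masses are not known exactly. Their poses are not given: they have to be found in the camera images.
- scraper: Loose flat silicone scraper, about 90 g, standing upright in the draining rack: a blade 7 mm thick (its x), 80 mm wide (its y), 115 mm tall in all (z up); the top 24 mm is a bead 12 mm thick, the place to grip (bead centre 103 mm above the origin). Origin: centre of its lower edge. Symmetric front to back.
- rack: Fixed draining rack: foot 80 x 120 mm, 5 mm thick (the scraper stands on it), two rims 21 mm high at x = +-38 mm, and in the middle an upright pocket 11 mm wide along its x and 92 mm along its y, walls to 45 mm above the ledge. Origin: centre of the underside. The scraper is drawn straight up out of it.
- turntable (a joint): Angle of the turntable (disc of radius 145 mm, top 30 mm above the ledge) about its vertical axis, rad, growing counter-clockwise seen from above. At 0, or a whole turn (6.283), the pump bottle is exactly at the pointer. Starts between 0.7 and 5.5, turns easily past a full turn both ways and stays where it is left (rubbing about 0.05 N m).
- slot_floor (a point): Centre of the floor of the caddy's slot, 36 mm above the ledge, 100 mm from the turntable's axis, opposite the pump; turns with the turntable. z up, x across the slot (radial, towards the axis), y along it. The slot is open at the top: 10 mm wide (x), 84 mm long (y), straight walls to 40 mm above this point, then a 45 degree flare to 48 mm. A seated scraper stands on the floor.
- pump_axis (a point): Point on the axis of the pump bottle (round, white, radius 31 mm, black pump head with a spout pointing outwards, top 168 mm above the ledge), 100 mm from the turntable's axis, turning with it. It is the only pump on the caddy; the two other containers are plain lidded jars up to 114 mm high, 90 degrees either side of it.
- front_mark (a point): Fixed point on the line from the turntable's axis to the pointer, 100 mm from the axis: pump_axis must come here.
- pointer_tip (a point): Tip of the fixed pointer, a narrow black ridge on a tongue of the caddy's base that sticks out from under the turntable, 193 mm from the axis, 20 mm above the ledge. It points roughly away from the robot.
- handle (a point): Steel bar handle on top of the caddy's centre post, turning with the turntable: 14 mm thick (its x), 70 mm long (its y), 28 mm tall. This point: the bar's centre, on the turntable's axis, 158 mm above the ledge; z up, x towards the pump bottle. Grip it across the 14 mm from above. The post is 10 mm thick.
- jug: Closed yellow jug, 100 x 75 mm, 192 mm tall, bystander. Origin: centre of its underside.
- funnel: Black plastic funnel standing on its mouth, 120 mm across, 120 mm tall, bystander. Origin: centre of its underside.
- wiper_arm: Black wiper arm lying flat along its x, 393 mm long, up to 16 mm high, bystander. Origin: on the ledge, 185 mm from its thick end and 208 mm from the other.

How it is judged:
By the outcome, as a careful person would: the job done as asked, in the order asked, and still so for the second after the job is handed in, while the arm keeps its last pose, push and grip.
It also fails if it takes over 72 s, if anything falls off the work surface, if the arm or the gripper's body presses on something with over 40 N, if the wrist force passes 120 N, or if a joint passes its speed limit or range.

## Robot

A 7-joint arm with a two-finger parallel gripper is mounted at the origin on the work surface. World frame = base frame: x ahead of the robot, y to its left, z up, the work surface at z = 0. Lengths are in m, angles in rad, forces in N, time in s.
With the tool pointing down it reaches from about 0.4 to 0.85 m from the base axis. Payload 10.4 kg.
Tool frame: the origin (TCP) lies midway between the tips of the shut fingers; the grasp point (between the pads) lies 19 mm behind it; y points along the fingers, x is the direction in which the jaws open and shut, and the axes are right-handed (so a half turn about y gives the same grasp; the last joint's range is limited). The gripper opens to 87 mm and grips with 3 to 60 N. Pads are 19 mm wide; open, the fingers measure 117 mm over their backs; the gripper's body (75 mm by 190 mm) begins 51 mm behind the grasp point.
Start: joints at [-1.303, 0.332, -0.065, 1.46, 0.022, 1.35, -0.088], TCP at [0.179, 0.599, 0.223] pointing down, gripper open.
Joint ranges: [-2.6, 2.6], [-0.5, 2.12], [-1.47, 1.34], [0.16, 2.42], [-1.27, 4.41], [0.06, 2.06], [-2.6, 2.6]. Speed limits (rad/s): [2.22, 2.22, 2.79, 2.79, 3.14, 3.14, 3.14].

## Interface

Orientations are given as a unit quaternion [x, y, z, w].
In Python, from bench import r gives the robot as it stands. The module is installed in compiled form; this text tells all that it offers.
- The arm moves only by the tool arm_command, never from a script. Its argument "deltas" is one flat list of numbers, 6 for each row, row after row: the shift along the tool's x, y, z in m, then the turn, a rotation vector about the tool's x, y, z in degrees. In form: [tx, ty, tz, ax, ay, az, tx, ty, tz, ax, ay, az, ...]. A call has 1 to 8 rows; each row is the pose to reach, as a shift and turn from the pose commanded when the call began, along the tool's axes at that moment; what a row does not reach only later rows make up. A row lasts 1/8 s, in which the tool goes at most 62.5 mm and 10.7 degrees, less where a joint would pass 70% of its speed; a pose out of reach is approached as far as the arm can. A call with a gripper value outside its range is refused whole. "hand" is the opening, from 0 (shut) to 1 (fully open), set as the call begins (left out, the last holds). The fingers move at their own pace and stop on an object; "grip_force" is the grip in N (left out, the last holds). Time passes only in rows, so rows that repeat a pose let the fingers close. It gives the time, the measured TCP pose, the force and the opening at its end, in the units of the state.
- r.read_state(): the state, without advancing time (a new reading comes with each control period).
- r.camera(name): name is "scene" or "top"; returns a dict with "image" (420x560x3 uint8, red, green, blue), "intrinsics" (3x3 intrinsics, pixels), "world_from_camera" (4x4, takes a point from camera to world coordinates). Camera axes: x right, y down, z forward; pixel columns grow to the right and rows downward; lengths in m; the calibration is good to about 2 mm. A picture is of the moment at which its call begins. There is no depth.
- r.close_job(): hands the job in, once; it reports no verdict.
Trained networks look in a picture, given as the dict that the camera call returned (one of the last four; its "shot" number tells which), for a name from the list of things; names that differ only in an ending like _2 or _b are one class to them, and where a whole thing is asked for, a point or a joint stands for the part that bears it (a point fixed in the world has none). Each returns a list of dicts, best first, with "conf" (0 to 1); they miss things now and then, are a little off and sometimes report something else, mostly with a low value. They report only what shows in the picture. A call takes as long as a camera call.
- r.boxes_of(picture, query): "centre" ([row, column] in pixels, amid what is visible of it).
- r.regions_of(picture, query): "region" (420x560 bool, what is visible of it) and "centre" ([row, column] in pixels, amid what is visible of it).
The state is a dict: "time": time; "joint_positions": joint angles; "joint_vel": joint speeds; "joint_torque": joint torques, N m; "ee_pos": TCP position; "eef_rot": TCP orientation; "ft_force": force on the tool from outside, world axes, zero at the start; "torque": the same for the moment, N m; "width": finger opening in m.
Only numpy, scipy, OpenCV 4.12 (cv2) and the standard library are available. Lean on these libraries where they do the work, as an engineer would, in place of code of your own. Each camera call takes 0.05 s, during which the arm holds its last target.

## Working session

There is one attempt and no reset: what is moved stays moved. The work goes in short steps, Python scripts to look and compute and a tool call to move; the robot and the scene stay as the last step left them, time stands still between calls to the robot, and variables do not carry over. Pictures are saved under pics/ and viewed, and the job is handed in when it is done.

Besides the shell and the picture viewer there is one more tool, called after ">>>" as name(argument=value, ...) on one line, values as JSON. arm_command: Moves the arm, as the interface text tells. Its arguments: {"type":"object","properties":{"deltas":{"type":"array","items":{"type":"number"}},"hand":{"type":"number"},"grip_force":{"type":"number"}},"required":["deltas"]}

```bash
mkdir -p pics; ls
python3 - <<'E'
from bench import r
import cv2,json
s=r.read_state(); print(s)
for n in("scene","top"):
    p=r.camera(n); cv2.imwrite(f"pics/{n}0.png",p["image"][:,:,::-1])
    print(n,p["shot"],p["intrinsics"],p["world_from_camera"])
    for q in ["scraper","rack","turntable","pump_axis","handle","slot_floor","pointer_tip","jug","funnel","wiper_arm"]:
        try: print(q,[(d["conf"],d["centre"]) for d in r.boxes_of(p,q)][:3])
        except Exception as e: print(q,e)
E
```

```text
pics
{'time': 0.0, 'joint_positions': array([-1.30262706,  0.33290601, -0.06471182,  1.46093977,  0.02156552,
        1.34991132, -0.08845708]), 'joint_vel': array([ 1.79547660e-03, -9.64536770e-04, -6.00661192e-05,  1.04979517e-03,
        6.59376690e-05,  6.48068823e-05, -1.21913793e-03]), 'joint_torque': array([ 1.90905416e-05, -6.23269272e+01,  2.43314670e-02, -3.89875460e+01,
       -6.13906025e-02,  4.00910480e-02,  1.49965249e-04]), 'ee_pos': array([0.1790558 , 0.59839064, 0.22173339]), 'eef_rot': array([ 0.56746637,  0.42189711, -0.42271817, -0.5668281 ]), 'ft_force': array([ 0.46441656, -0.32798215,  0.37990752]), 'torque': array([ 0.04784754, -0.03739994,  0.04959144]), 'width': 0.08739470557515272}
scene 1 [[461.18408372   0.         281.65977305]
 [  0.         461.18408372 215.03122144]
 [  0.           0.           1.        ]] [[-0.84404011  0.35062269 -0.40578321  1.24648167]
 [ 0.53600515  0.57577933 -0.61739505  1.00217668]
 [ 0.01716888 -0.73860808 -0.67391642  1.19333936]
 [ 0.          0.          0.          1.        ]]
scraper [(0.6, [168.8, 249.5])]
rack [(0.
[... 396 characters left out ...]
   0.           1.        ]] [[ 2.98835787e-03 -9.83683671e-01  1.79881922e-01  3.98899877e-01]
 [-9.99795577e-01  6.58076761e-04  2.02081805e-02 -1.17624062e-02]
 [-1.99968333e-02 -1.79905539e-01 -9.83480617e-01  1.26732025e+00]
 [ 0.00000000e+00  0.00000000e+00  0.00000000e+00  1.00000000e+00]]
scraper [(0.6, [239.5, 258.7]), (0.59, [231.5, 397.3])]
rack [(0.59, [235.5, 386.4])]
turntable [(0.57, [238.2, 258.6])]
pump_axis [(0.96, [237.5, 259.1])]
handle [(0.67, [236.1, 259.2])]
slot_floor [(0.77, [238.0, 262.1]), (0.53, [271.5, 449.4])]
pointer_tip [(0.75, [233.6, 259.6])]
jug [(0.7, [266.3, 99.1])]
funnel [(0.81, [173.9, 369.3])]
wiper_arm [(0.96, [266.3, 452.1]), (0.64, [236.3, 258.1])]
```

View pics/scene0.png

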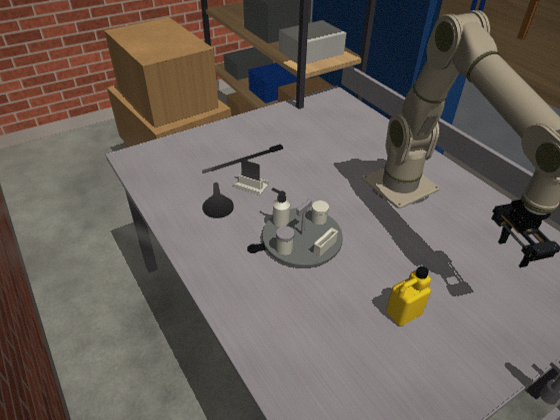

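View pics/top0.png

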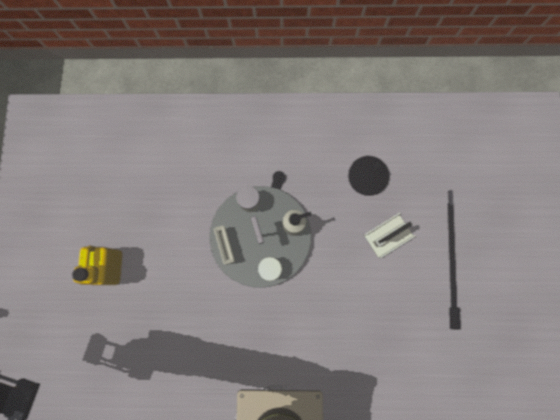

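Run:
```python
import cv2
a=cv2.imread("pics/top0.png"); cv2.imwrite("pics/top0a.png",cv2.resize(a[150:330,170:350],None,fx=3.3,fy=3.3,interpolation=cv2.INTER_CUBIC))
cv2.imwrite("pics/top0b.png",cv2.resize(a[140:330,320:500],None,fx=3.1,fy=3.1,interpolation=cv2.INTER_CUBIC))
a=cv2.imread("pics/scene0.png"); cv2.imwrite("pics/scene0a.png",cv2.resize(a[120:340,190:440],None,fx=2.7,fy=2.7,interpolation=cv2.INTER_CUBIC))
```

```text
(no output)
```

View pics/top0a.png

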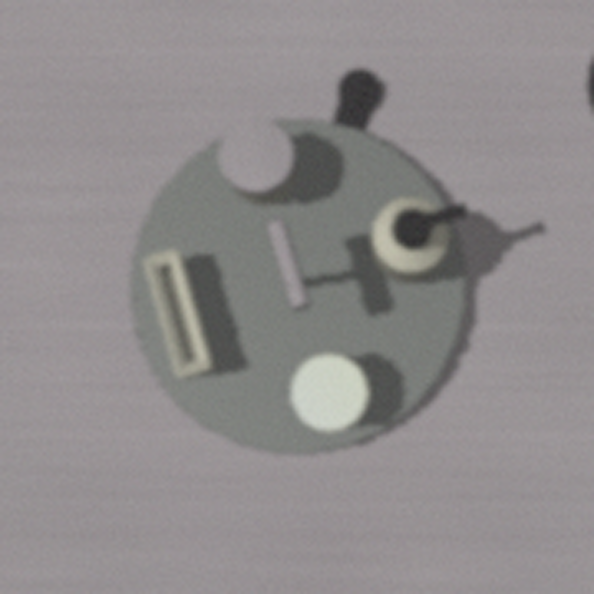

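View pics/top0b.png

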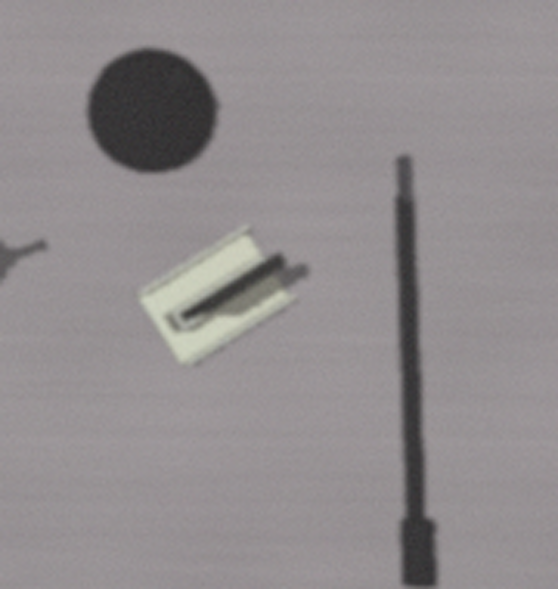

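View pics/scene0a.png

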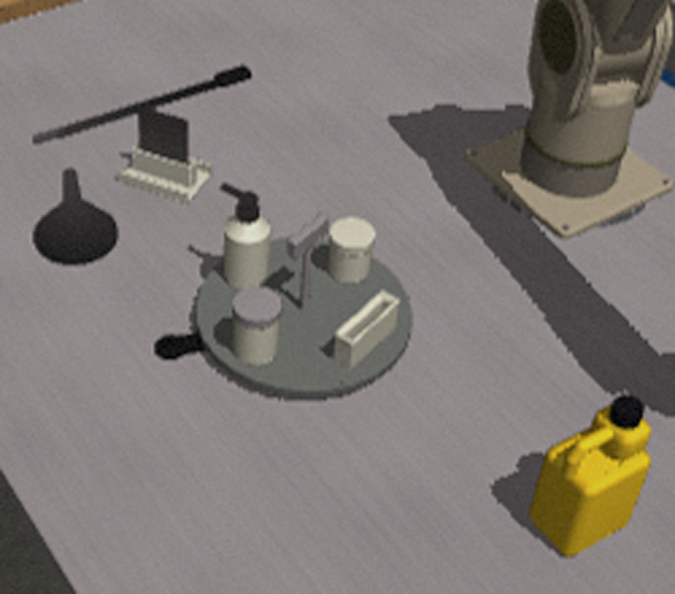

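The scene view shows the caddy mid-table, with the rack and scraper behind it near (170,250). In the top view:
- The disc centre is about (237,260), with the slot on the left at (244,224) and the pump on the right at (221,294).
- The pointer tongue is at (180,278).
- The scraper top edge runs from about (242,376) to (225,410).

Next I'll fit geometry.

```bash
cat > h.py <<'E'
import numpy as np, cv2
from scipy.spatial.transform import Rotation as R
def ray(p,rc):
    K=p["intrinsics"];T=p["world_from_camera"]
    rc=np.atleast_2d(rc); d=np.c_[(rc[:,1]-K[0,2])/K[0,0],(rc[:,0]-K[1,2])/K[1,1],np.ones(len(rc))]@T[:3,:3].T
    return T[:3,3],d
def atz(p,rc,z):
    o,d=ray(p,rc); return o+d*((z-o[2])/d[:,2])[:,None]
def proj(p,X):
    X=np.atleast_2d(X);T=p["world_from_camera"];c=(X-T[:3,3])@T[:3,:3];K=p["intrinsics"]
    return np.c_[K[1,1]*c[:,1]/c[:,2]+K[1,2],K[0,0]*c[:,0]/c[:,2]+K[0,2]]
E
python3 - <<'E'
from bench import r
from h import *
import pickle
P={n:r.camera(n) for n in("scene","top")}
pickle.dump(P,open("P0.pkl","wb"))
p=P["top"]
for n in P:
  for q in ["turntable","scraper","rack","handle","pointer_tip","slot_floor","pump_axis"]:
    for d in r.regions_of(P[n],q)[:2]:
        m=d["region"]; rr,cc=np.nonzero(m)
        print(n,q,d["conf"],d["centre"],m.sum(),rr.min(),rr.max(),cc.min(),cc.max())
        np.save(f"reg_{n}_{q}.npy",m) if d["conf"]>.5 else 0
print(p["image"][235,235],p["image"][235,180],p["image"][190,277],p["image"][236,257],p["image"][230,400])
E
```

```text
scene turntable 0.64 [232.6, 301.1] 4138 191 267 262 342
scene scraper 0.82 [170.7, 250.9] 272 161 180 241 259
scene rack 0.87 [185.3, 252.0] 431 174 195 233 267
scene handle 0.86 [235.2, 301.6] 4234 190 266 262 342
scene handle 0.35 [296.7, 409.7] 1674 267 325 386 429
scene slot_floor 0.83 [237.0, 300.9] 4387 188 267 262 342
scene slot_floor 0.36 [234.7, 301.4] 4350 189 267 248 342
scene pump_axis 0.93 [236.8, 301.0] 4228 190 266 262 342
top turntable 0.77 [238.0, 259.5] 8172 186 287 209 310
top scraper 0.69 [226.2, 404.2] 108 222 239 384 411
top rack 0.91 [233.8, 385.0] 1141 213 257 363 413
top handle 0.75 [237.4, 259.9] 8238 185 287 209 310
top pointer_tip 0.71 [170.6, 367.7] 1319 156 195 348 388
top pointer_tip 0.59 [237.8, 258.0] 8362 171 287 209 310
top slot_floor 0.64 [239.7, 259.4] 8163 185 287 208 310
top pump_axis 0.9 [236.7, 258.7] 8066 186 286 209 310
[81 84 81] [154 149 150] [119 119 117] [142 140 141] [63 61 62]
```

```bash
cat > fit.py <<'E'
from h import *
import pickle
from scipy.ndimage import map_coordinates, gaussian_filter
from scipy.optimize import minimize, differential_evolution
def gray(p): return p["image"].astype(float).mean(2)
def rect(c,yaw,lx,ly,z,n=40):
    # outline pts & centre; lx along local x
    t=np.linspace(-.5,.5,n)
    q=np.r_[np.c_[t*lx,0*t+ly/2],np.c_[t*lx,0*t-ly/2],np.c_[0*t+lx/2,t*ly],np.c_[0*t-lx/2,t*ly]]
    C,S=np.cos(yaw),np.sin(yaw)
    return np.c_[c[0]+C*q[:,0]-S*q[:,1],c[1]+S*q[:,0]+C*q[:,1],0*q[:,0]+z]
def fillrect(c,yaw,lx,ly,z,nx=7,ny=35):
    a,b=np.meshgrid((np.arange(nx)+.5)/nx-.5,(np.arange(ny)+.5)/ny-.5); a=a.ravel()*lx;b=b.ravel()*ly
    C,S=np.cos(yaw),np.sin(yaw)
    return np.c_[c[0]+C*a-S*b,c[1]+S*a+C*b,0*a+z]
def samp(g,p,X):
    q=proj(p,X); return map_coordinates(g,q.T,order=1,mode='nearest')
def disc(P):
    def cost(v,ret=False):
        t=np.linspace(0,2*np.pi,240,endpoint=False); s=[]
        for p in [P["top"],P["scene"]]:
            im=gaussian_filter(p["image"].astype(float),(.7,.7,0)); g=im[:,:,0]-im[:,:,1]
            e=[np.clip(samp(g,p,np.c_[v[0]+rr*np.cos(t),v[1]+rr*np.sin(t),0*t+.03]),-5,6) for rr in(.137,.153)]
            s.append(np.mean(e[1]-e[0]))
            if ret and p is P["top"]: break
        return -s[0] if ret else -sum(s)
    c0=atz(P["top"],[237,260],.03)[0]
    out=[]
    for only in(True,False):
        f=lambda v:cost(v,only)
        out.append(differential_evolution(f,[(c0[0]-.02,c0[0]+.02),(c0[1]-.02,c0[1]+.02)],seed=1,tol=1e-6))
    return out
E
python3 - <<'E'
from fit import *
P=pickle.load(open("P0.pkl","rb"))
for o in disc(P): print("disc",o.x,o.fun)
c=disc(P)[1].x
p=P["top"];g=gray(p)
# handle: bright bar near post
q=proj(p,[c[0],c[1],.172])[0];print("handle px",q)
# local contrast fit of bar top
def hc(v):
    return -(samp(g,p,fillrect(v[:2],v[2],.014,.070,.172)).mean()-samp(g,p,rect(v[:2],v[2],.026,.082,.172)).mean())
o=differential_evolution(hc,[(c[0]-.02,c[0]+.02),(c[1]-.02,c[1]+.02),(-2.8,.34)],seed=1)
print("bar",o.x,np.degrees(o.x[2]),o.fun)
# slot: dark inner opening, bright rim
r0=100
def sc(v):
    return samp(g,p,fillrect(v[:2],v[2],.010,.084,.076)).mean()-samp(g,p,rect(v[:2],v[2],.034,.108,.084)).mean()
s0=atz(p,[244.5,224],.084)[0]
o=differential_evolution(sc,[(s0[0]-.02,s0[0]+.02),(s0[1]-.02,s0[1]+.02),(-2.8,.34)],seed=1)
print("slot",o.x,np.degrees(o.x[2]),o.fun, "rel",o.x[:2]-c,np.hypot(*(o.x[:2]-c)),np.degrees(np.arctan2(*(o.x[:2]-c)[::-1])))
# scraper
s0=atz(p,[233,393],.12)[0];print(s0)
def bc(v):
    return samp(g,p,fillrect(v[:2],v[2],.012,.080,.12)).mean()-samp(g,p,rect(v[:2],v[2],.026,.094,.12)).mean()
o=differential_evolution(bc,[(s0[0]-.03,s0[0]+.03),(s0[1]-.03,s0[1]+.03),(-1,2)],seed=1)
print("bead",o.x,np.degrees(o.x[2]),o.fun)
S=o.x
# pointer dark tongue centroid
m=(g<75);m[195:]=0;m[:165]=0;m[:,:265]=0;m[:,295:]=0
rr,cc=np.nonzero(m);print(len(rr),rr.mean(),cc.mean(),rr.min(),rr.max(),cc.min(),cc.max())
for z in(0,.02):
  X=atz(p,[rr.mean(),cc.mean()],z)[0]; d=X[:2]-c; print(z,X,np.hypot(*d),np.degrees(np.arctan2(d[1],d[0])))
np.set_printoptions(linewidth=250)
print(g[168:192,266:292].astype(int))
E
```

```text
disc [0.53455879 0.0550998 ] -6.356698102781071
disc [0.53665046 0.05731096] -9.834042263326838
handle px [227.98928624 256.31602633]
bar [ 0.5402163   0.05923498 -1.36728801] -78.33983243746248 -26.33377205542618
slot [ 0.51882627  0.12993169 -1.26865197] -72.68840367503276 -40.4814397856414 rel [-0.01782419  0.07262073] 0.07477614706472384 103.79020142493349
[ 0.53016816 -0.29750814  0.12      ]
bead [ 0.53460132 -0.30989738  0.58612374] 33.58241634046759 -70.36503770904122
158 179.5759493670886 278.2025316455696 172 188 272 285
0 [0.70302572 0.00461463 0.        ] 0.1745211466477964 -17.574649023337344
0.02 [0.69822621 0.00435618 0.02      ] 0.17003214978308157 -18.14602231729614
[[152 152 150 151 151 149 151 149 151 149 149 149 150 150 149 149 146 148 150 146 149 149 148 146 149 148]
 [152 148 149 151 150 150 148 150 147 152 148 146 145 147 146 149 150 149 147 148 150 150 148 148 149 147]
 [150 150 151 149 151 149 151 149 146 144 138 133 130 124 128 136 144 148 149 148 148 149 148 149 150 147]
 [150 150 151 149 151 150 148 148 140 122 106  96  92  91  94 104 122 134 141 147 148 1
[... 1460 characters left out ...]
  58  58  57  73 103 129 145 146 148 149 149 149 148 148]
 [132 135 134 134 123  95  70  59  57  55  60  57  58  52  66  87 119 136 148 148 147 148 147 148 148 149]
 [125 125 121 125 114  98  86  79  72  65  63  62  56  56  70 100 131 142 146 145 146 145 146 146 144 146]
 [121 119 119 116 116 111 107 106 102  91  83  77  72  68  81 114 138 146 146 147 149 148 144 147 147 147]
 [121 119 122 119 117 121 118 118 116 113 105 104  96  91  96 117 133 142 146 147 148 147 148 147 151 145]
 [110 114 116 120 119 121 121 122 119 120 119 118 115 109 108 110 117 129 139 143 146 146 147 144 146 148]
 [ 95 101 108 111 116 119 122 122 121 118 119 117 118 117 117 112 110 114 125 134 135 140 145 145 146 146]]
```

```bash
cat >> fit.py <<'E'
def pose_terms(P,v,w=(1,1,1,1)):
    cx,cy,ph=v; C,S=np.cos(ph),np.sin(ph)
    p=P["top"]; g=P["_g"]; c=np.array([cx,cy]); u=np.array([C,S])
    bar=samp(g,p,fillrect(c,ph,.014,.070,.172)).mean()-samp(g,p,rect(c,ph,.030,.086,.172)).mean()
    s=c-.1*u
    slot=samp(g,p,rect(s,ph,.028,.102,.084)).mean()-samp(g,p,fillrect(s,ph,.010,.084,.072)).mean()-0.5*samp(g,p,rect(s,ph,.05,.12,.084)).mean()
    t=np.linspace(0,2*np.pi,240,endpoint=False)
    G=P["_rg"]
    e=[np.clip(samp(G,p,np.c_[cx+rr*np.cos(t),cy+rr*np.sin(t),0*t+.03]),-5,6).mean() for rr in(.137,.153)]
    pu=c+.1*u; 
    return bar,slot,10*(e[1]-e[0])
def prep(P):
    P["_g"]=gray(P["top"]); im=gaussian_filter(P["top"]["image"].astype(float),(.7,.7,0)); P["_rg"]=im[:,:,0]-im[:,:,1]
def overlay(p,polys,fn,box,f=4):
    r0,r1,c0,c1=box
    im=cv2.resize(p["image"][r0:r1,c0:c1,::-1],None,fx=f,fy=f,interpolation=cv2.INTER_CUBIC)
    for X,col in polys:
        for a,b in proj(p,X):
            cv2.circle(im,(int((b-c0+.5)*f),int((a-r0+.5)*f)),1,col,-1)
    cv2.imwrite(fn,im)
E
python3 - <<'E'
from fit import *
P=pickle.load(open("P0.pkl","rb"));prep(P)
b=[(.515,.555),(.035,.075),(-2,-.8)]
o=differential_evolution(lambda v:-sum(pose_terms(P,v)),b,seed=1);print("joint",o.x,np.degrees(o.x[2]),pose_terms(P,o.x))
for k in range(3):
    o2=differential_evolution(lambda v:-pose_terms(P,v)[k],b,seed=1);print(k,o2.x,np.degrees(o2.x[2]),o2.fun)
v=o.x;c=v[:2];u=np.array([np.cos(v[2]),np.sin(v[2])]);t=np.linspace(0,2*np.pi,300)
polys=[(rect(c,v[2],.014,.07,.172),(0,0,255)),(rect(c-.1*u,v[2],.026,.1,.084),(0,0,255)),(rect(c-.1*u,v[2],.010,.084,.076),(0,255,0)),
 (np.c_[c[0]+.145*np.cos(t),c[1]+.145*np.sin(t),0*t+.03],(255,0,0)),(np.c_[c+.1*u+np.c_[np.cos(t),np.sin(t)]*.031,0*t+.11],(255,255,0))]
overlay(P["top"],polys,"pics/ov1.png",(165,295,200,330),4.5)
overlay(P["scene"],polys,"pics/ov2.png",(180,280,245,350),5)
B=[ 0.53460132,-0.30989738,0.58612374]
pb=[(rect(B[:2],B[2],.012,.08,.12),(0,0,255)),(rect(B[:2],B[2],.011,.092,.05),(0,255,0)),(rect(B[:2],B[2],.08,.12,.005),(255,0,0))]
overlay(P["top"],pb,"pics/ov3.png",(205,265,350,430),7)
overlay(P["scene"],pb,"pics/ov4.png",(155,200,220,280),9)
E
```

```text
joint [ 0.5354324   0.05936977 -1.26638648] -72.55860052068405 (np.float64(22.588285704822823), np.float64(-26.339652510774627), np.float64(58.52517813492133))
0 [ 0.54080351  0.05984798 -1.36953358] -78.46849425797934 -28.741888868565297
1 [ 0.54145125  0.035      -1.29576046] -74.24160585089156 19.104557010792234
2 [ 0.53455881  0.05509408 -1.5418465 ] -88.34129699284178 -63.56697399719299
```

View pics/ov1.png

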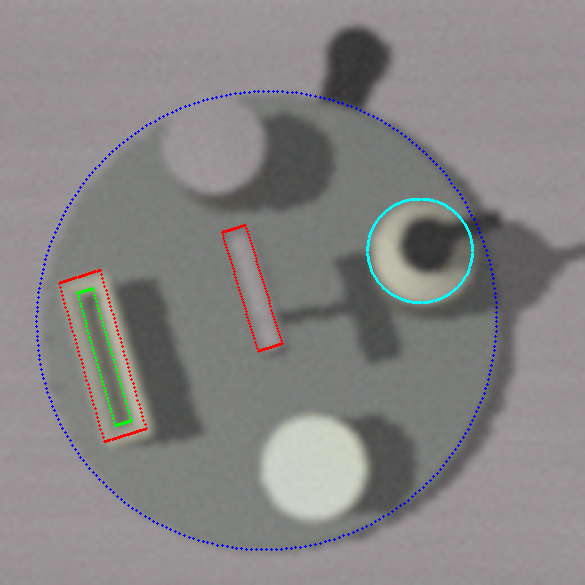

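View pics/ov2.png

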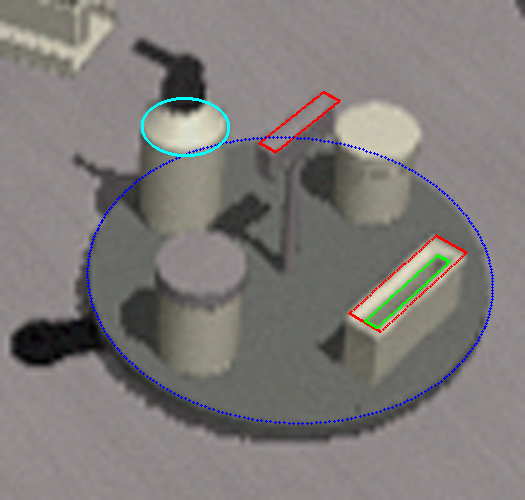

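View pics/ov3.png

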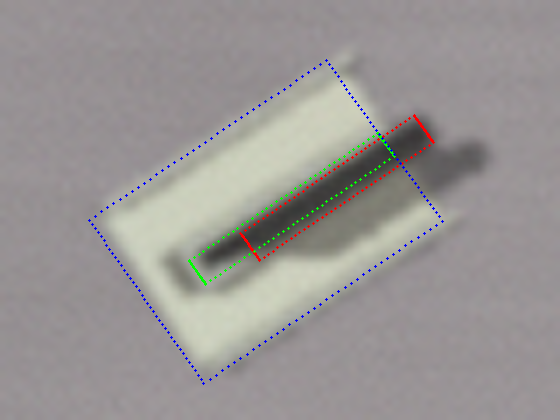

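View pics/ov4.png

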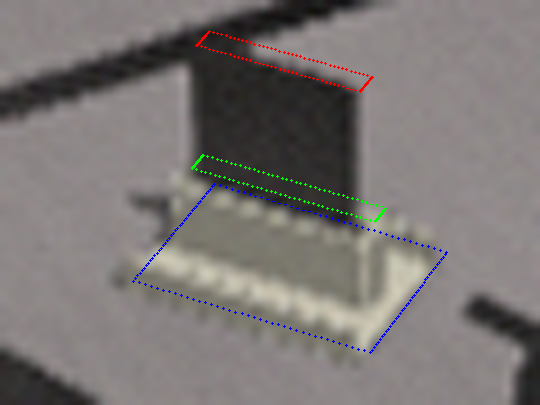

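Run:
```python
from bench import r
from fit import *
s=r.read_state();M=R.from_quat(s["eef_rot"]).as_matrix();print(M.round(3));print(s["ee_pos"],s["time"])
P=pickle.load(open("P0.pkl","rb"))
for n,b,f in(("scene",(195,265,270,345),8),("scene",(225,265,240,275),14)):
    overlay(P[n],[],f"pics/z{f}.png",b,f)
c=np.array([.5354,.0575]);u=np.array([np.cos(-1.275),np.sin(-1.275)])
polys=[(rect(c,-1.275,.014,.07,.172),(0,0,255)),(rect(c,-1.275,.014,.07,.144),(0,255,0)),(rect(c-.1*u,-1.275,.010,.084,.076),(0,255,0)),(c[None].repeat(40,0).tolist() and np.c_[np.full(40,c[0]),np.full(40,c[1]),np.linspace(.03,.172,40)],(255,0,0))]
overlay(P["scene"],polys,"pics/z8b.png",(195,265,270,345),8)
```

```text
[[ 0.287 -0.    -0.958]
 [ 0.958  0.     0.287]
 [ 0.    -1.     0.   ]]
[0.17916749 0.59878919 0.22254316] 1.9
```

View pics/z8b.png

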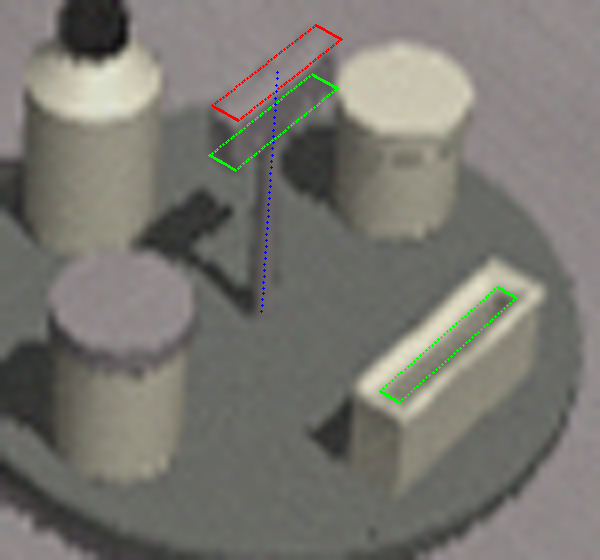

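View pics/z14.png

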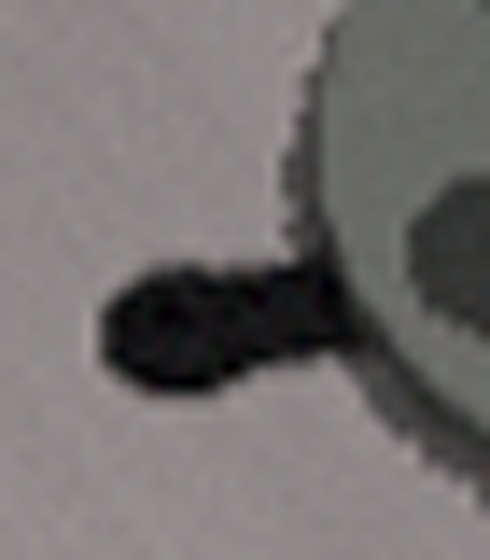

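Jaw plan: pick at yaw 33.6°, place at −72.6°, then grip the handle at −72.6° and turn to about −18°.

```bash
cat > plan.py <<'E'
import sys
from bench import r
from h import *
def pl(tg,n):
    s=r.read_state();M=R.from_quat(s["eef_rot"]).as_matrix();p=s["ee_pos"]
    yaw=np.degrees(np.arctan2(M[1,0],M[0,0]))
    print("t",round(s["time"],2),"pos",p.round(4),"yaw",yaw.round(2),"tilt",M[2].round(4),"f",s["ft_force"].round(1),"w",round(s["width"],4),"q",s["joint_positions"].round(2))
    if tg is None:return
    d=M.T@(np.array(tg[:3])-p)
    Mt=R.from_euler('z',tg[3],degrees=True).as_matrix()@np.c_[[1,0,0],[0,0,-1],[0,1,0]]
    rv=R.from_matrix(M.T@Mt).as_rotvec(degrees=True)
    print("delta",d.round(4),rv.round(2), "per row",(d/n).round(4),(rv/n).round(2))
a=[float(x) for x in sys.argv[1:]]
pl(a[:4] if a else None,a[4] if len(a)>4 else 1)
E
python3 plan.py .42 .2 .26 55 8
```

```text
t 1.9 pos [0.1792 0.5988 0.2225] yaw 73.34 tilt [ 1.e-04 -1.e+00  0.e+00] f [ 0.  -0.6  0.4] w 0.0871 q [-1.3   0.33 -0.06  1.46  0.02  1.35 -0.09]
delta [-0.313  -0.0375 -0.3451] [-0.   18.34  0.  ] per row [-0.0391 -0.0047 -0.0431] [-0.    2.29  0.  ]
```

>>> arm_command(deltas=[-0.039,-0.005,-0.043,0,2.3,0,-0.078,-0.009,-0.086,0,4.6,0,-0.117,-0.014,-0.129,0,6.9,0,-0.156,-0.019,-0.172,0,9.2,0,-0.196,-0.023,-0.216,0,11.5,0,-0.235,-0.028,-0.259,0,13.8,0,-0.274,-0.033,-0.302,0,16,0,-0.313,-0.037,-0.345,0,18.3,0], hand=0.7)

```text
time: 2.9
ee_pos: [0.4208, 0.1983, 0.2601]
eef_rot: [-0.627, -0.327, 0.326, 0.627]
ft_force: [0.4, 0.9, 0.6]
width: 0.0608
```

```bash
python3 plan.py .5365 -.310 .2 33.6 10
```

```text
t 2.9 pos [0.4208 0.1983 0.2601] yaw 54.97 tilt [ 1.3e-03 -1.0e+00 -1.0e-04] f [0.4 0.9 0.6] w 0.0608 q [-0.85 -0.06  0.3   1.82  0.02  1.38  0.41]
delta [-0.3498  0.0597 -0.3866] [-1.000e-02  2.137e+01  7.000e-02] per row [-0.035   0.006  -0.0387] [-0.    2.14  0.01]
```

>>> arm_command(deltas=[-0.044,0,-0.048,0,2.7,0,-0.087,0,-0.097,0,5.4,0,-0.131,0,-0.145,0,8,0,-0.175,0,-0.193,0,10.7,0,-0.219,0,-0.242,0,13.4,0,-0.262,0.01,-0.29,0,16,0,-0.306,0.03,-0.338,0,18.7,0,-0.35,0.06,-0.387,0,21.4,0])

```text
time: 3.9
ee_pos: [0.531, -0.2819, 0.2117]
eef_rot: [0.677, 0.205, -0.204, -0.677]
ft_force: [1.4, 1.4, -0.1]
width: 0.061
```

```bash
python3 plan.py .5365 -.310 .089 33.6 1
python3 - <<'E'
from bench import r
from fit import *
for n,b in(("top",(180,300,330,450)),("scene",(110,210,200,300))):
    p=r.camera(n);overlay(p,[],f"pics/a_{n}.png",b,5)
E
```

```text
t 3.9 pos [ 0.531  -0.2819  0.2117] yaw 33.62 tilt [ 0.0016 -1.     -0.0016] f [ 1.4  1.4 -0.1] w 0.061 q [-0.24  0.36  0.83  1.58 -0.27  1.32  1.21]
delta [-0.0112  0.1228 -0.0262] [0.09 0.02 0.09] per row [-0.0112  0.1228 -0.0262] [0.09 0.02 0.09]
```

View pics/a_top.png

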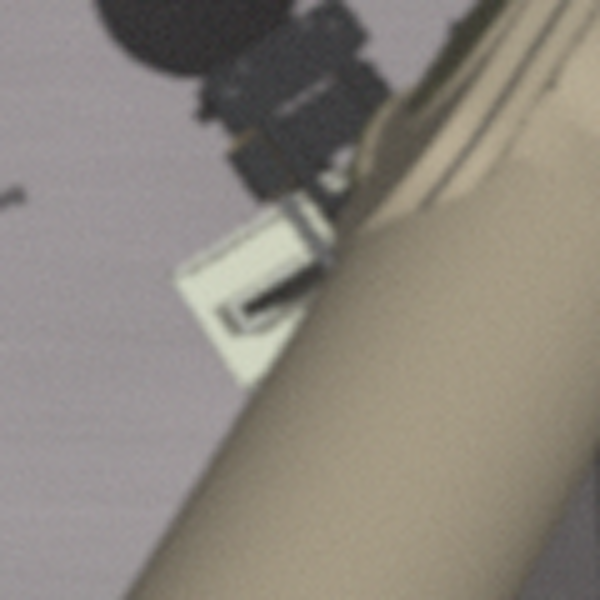

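View pics/a_scene.png

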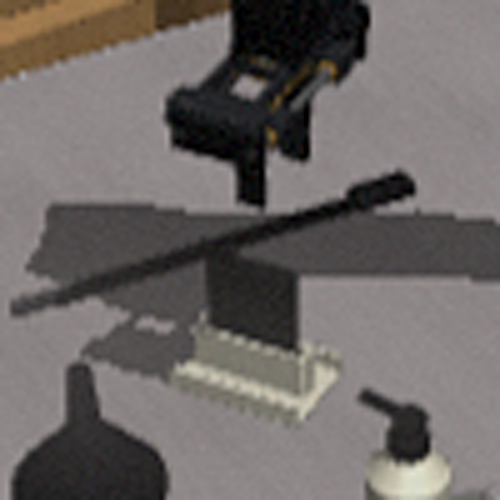

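The views show the fingers above the scraper and the funnel clear of the gripper body. Next I shift over the bead and then descend.

>>> arm_command(deltas=[-0.011,0.012,-0.026,0,0,0,-0.011,0.03,-0.026,0,0,0,-0.011,0.05,-0.026,0,0,0,-0.011,0.07,-0.026,0,0,0,-0.011,0.09,-0.026,0,0,0,-0.011,0.11,-0.026,0,0,0,-0.011,0.123,-0.026,0,0,0,-0.011,0.123,-0.026,0,0,0])

```text
time: 5.0
ee_pos: [0.5348, -0.3077, 0.0874]
eef_rot: [-0.677, -0.204, 0.205, 0.677]
ft_force: [0.6, 0.7, 0.5]
width: 0.0607
```

```bash
python3 plan.py .5365 -.310 .089 33.6 1
python3 - <<'E'
from bench import r
from fit import *
for n,b in(("top",(180,300,330,450)),("scene",(130,210,200,300))):
    p=r.camera(n);overlay(p,[],f"pics/b_{n}.png",b,5)
E
```

```text
t 5.0 pos [ 0.5348 -0.3077  0.0874] yaw 33.63 tilt [-0.001  -1.      0.0013] f [0.6 0.7 0.5] w 0.0607 q [-0.13  0.52  0.76  1.67 -0.39  1.11  1.33]
delta [ 0.0002 -0.0016 -0.0029] [-0.08  0.03 -0.06] per row [ 0.0002 -0.0016 -0.0029] [-0.08  0.03 -0.06]
```

View pics/b_scene.png

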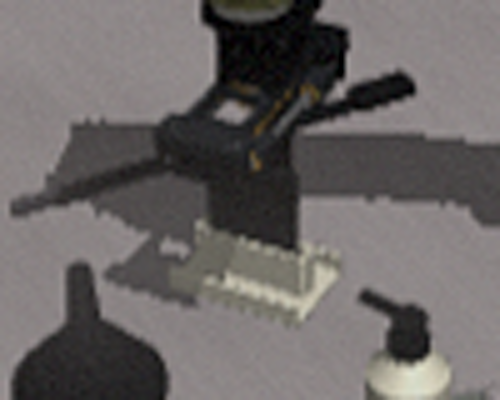

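The fingers straddle the bead, so I'll nudge and close.

>>> arm_command(deltas=[0,-0.001,-0.003,0,0,0,0,-0.001,-0.003,0,0,0,0,-0.001,-0.003,0,0,0,0,-0.001,-0.003,0,0,0,0,-0.001,-0.003,0,0,0,0,-0.001,-0.003,0,0,0], hand=0, grip_force=30)

```text
time: 5.85
ee_pos: [0.5369, -0.3104, 0.0895]
eef_rot: [-0.677, -0.205, 0.205, 0.677]
ft_force: [-0.6, 0.6, 0.6]
width: 0.0122
```

```bash
python3 plan.py .5365 -.310 .089 33.6 1
```

```text
t 5.85 pos [ 0.5369 -0.3104  0.0895] yaw 33.64 tilt [ 0.e+00 -1.e+00  1.e-04] f [-0.6  0.6  0.6] w 0.0122 q [-0.13  0.52  0.76  1.66 -0.39  1.12  1.33]
delta [-0.0001  0.0005  0.0005] [-0.01  0.04  0.  ] per row [-0.0001  0.0005  0.0005] [-0.01  0.04  0.  ]
```

>>> arm_command(deltas=[0,-0.015,0,0,0,0,0,-0.035,0,0,0,0,0,-0.06,0,0,0,0,0,-0.09,0,0,0,0,0,-0.13,0,0,0,0,0,-0.17,0,0,0,0,0,-0.205,0,0,0,0,0,-0.205,0,0,0,0])

```text
time: 6.85
ee_pos: [0.5375, -0.3116, 0.2988]
eef_rot: [0.678, 0.206, -0.203, -0.676]
ft_force: [0.2, 0.1, -2.2]
width: 0.0115
```

```bash
python3 plan.py .507 .153 .295 -72.6 16
python3 - <<'E'
from bench import r
from fit import *
for n,b in(("scene",(100,210,190,330)),):
    p=r.camera(n);overlay(p,[],f"pics/c_{n}.png",b,5)
E
```

```text
t 6.85 pos [ 0.5375 -0.3116  0.2988] yaw 33.6 tilt [ 0.0033 -1.     -0.0049] f [ 0.2  0.1 -2.2] w 0.0115 q [-0.18  0.37  0.85  1.39 -0.28  1.5   1.24]
delta [0.2317 0.0025 0.4039] [2.000e-02 1.062e+02 3.900e-01] per row [0.0145 0.0002 0.0252] [0.   6.64 0.02]
```

View pics/c_scene.png

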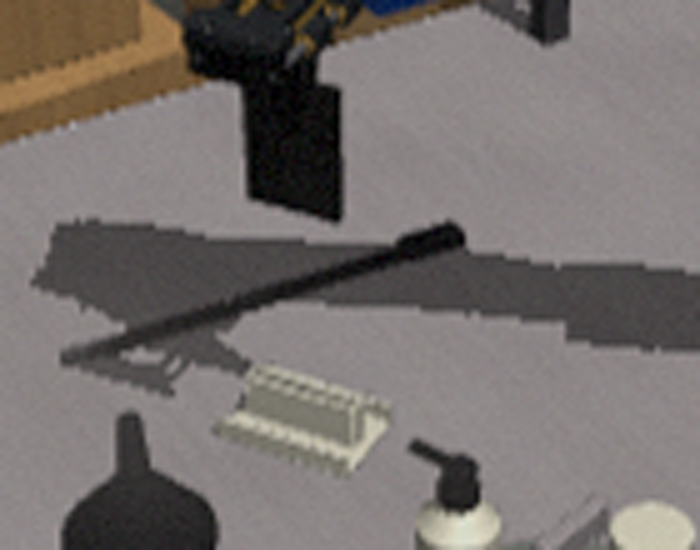

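The scraper is out of the rack and hanging upright, bottom edge around crop pixels (250–340, 195–220). Next I carry it over the caddy.

>>> arm_command(deltas=[0.0145,0,0.025,0,6.6,0,0.029,0,0.05,0,13.3,0,0.0435,0,0.076,0,19.9,0,0.058,0,0.101,0,26.6,0,0.0724,0,0.126,0,33.2,0,0.087,0,0.151,0,39.8,0,0.101,0,0.177,0,46.5,0,0.116,0,0.202,0,53.1,0])

```text
time: 7.9
ee_pos: [0.5208, -0.077, 0.2939]
eef_rot: [-0.697, 0.121, -0.12, 0.697]
ft_force: [-0.1, 0.2, -0.7]
width: 0.0116
```

```bash
python3 plan.py .507 .153 .295 -72.6 8
```

```text
t 7.9 pos [ 0.5208 -0.077   0.2939] yaw -19.68 tilt [-1.2e-03 -1.0e+00 -1.0e-04] f [-0.1  0.2 -0.7] w 0.0116 q [-0.77  0.08  0.9   1.64 -0.07  1.45 -0.21]
delta [-0.0905 -0.001   0.2119] [ 4.000e-02  5.292e+01 -6.000e-02] per row [-0.0113 -0.0001  0.0265] [ 0.    6.61 -0.01]
```

>>> arm_command(deltas=[-0.011,0,0.026,0,6.6,0,-0.023,0,0.053,0,13.2,0,-0.034,0,0.079,0,19.8,0,-0.045,0,0.106,0,26.5,0,-0.057,0,0.132,0,33,0,-0.068,0,0.159,0,39.7,0,-0.079,0,0.185,0,46.3,0,-0.0905,0,0.212,0,52.9,0])

```text
time: 8.9
ee_pos: [0.5063, 0.1526, 0.294]
eef_rot: [0.57, -0.419, 0.418, -0.57]
ft_force: [0.6, 0.3, 0.0]
width: 0.0116
```

```bash
python3 plan.py .507 .153 .295 -72.6 8
```

```text
t 8.9 pos [0.5063 0.1526 0.294 ] yaw -72.6 tilt [ 0.     -1.     -0.0011] f [0.6 0.3 0. ] w 0.0116 q [-1.06  0.08  0.74  1.63 -0.06  1.45 -1.59]
delta [-0.0001 -0.001   0.0008] [0.06 0.   0.  ] per row [-0.     -0.0001  0.0001] [0.01 0.   0.  ]
```

>>> arm_command(deltas=[0,0.025,0,0,0,0,0,0.055,0,0,0,0,0,0.085,0,0,0,0,0,0.102,0,0,0,0,0,0.102,0,0,0,0])

```text
time: 9.52
ee_pos: [0.5062, 0.1517, 0.1917]
eef_rot: [0.571, -0.418, 0.417, -0.57]
ft_force: [0.5, -0.4, -0.9]
width: 0.0118
```

```bash
python3 plan.py .507 .153 .19 -72.6 8
python3 - <<'E'
from bench import r
from fit import *
p0=np.array(r.read_state()["ee_pos"]);
y=np.radians(-72.6)
for n,b in(("top",(180,300,180,300)),("scene",(150,270,260,380))):
    p=r.camera(n)
    polys=[(rect(p0[:2],y,.007,.08,p0[2]-.084),(0,0,255))]
    overlay(p,[],f"pics/d_{n}.png",b,5);overlay(p,polys,f"pics/do_{n}.png",b,5)
E
```

```text
t 9.53 pos [0.5062 0.1517 0.1917] yaw -72.37 tilt [ 5.0e-04 -1.0e+00 -2.1e-03] f [ 0.5 -0.4 -0.9] w 0.0118 q [-1.04  0.16  0.74  1.79 -0.11  1.24 -1.54]
delta [-0.0009  0.0017  0.0012] [0.12 0.23 0.03] per row [-0.0001  0.0002  0.0001] [0.01 0.03 0.  ]
```

View pics/do_scene.png

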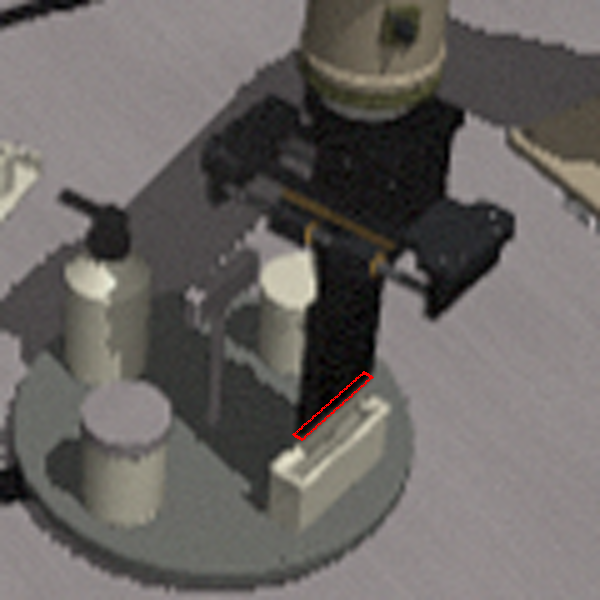

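View pics/d_top.png

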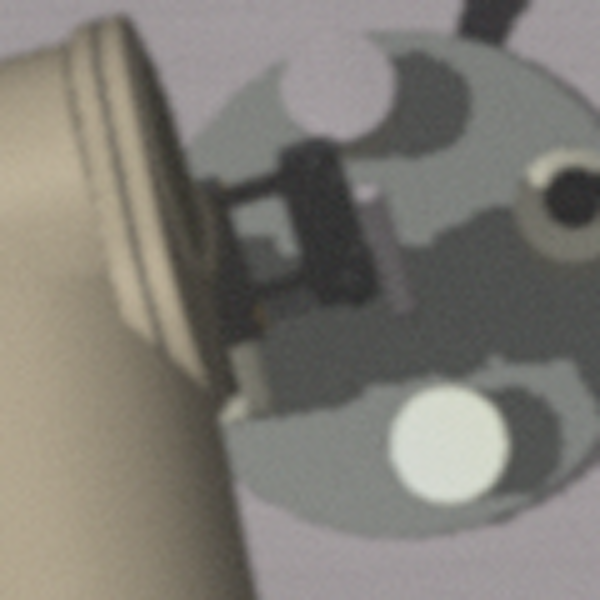

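Scraper's bottom edge sits over the slot mouth, agreeing with the red outline (crop ~(300–370, 375–440)). I'll lower it in stages.

>>> arm_command(deltas=[0,0.012,0.001,0,0.2,0,0,0.022,0.001,0,0.2,0,0,0.028,0.001,0,0.2,0,0,0.034,0.001,0,0.2,0,0,0.04,0.001,0,0.2,0,0,0.04,0.001,0,0.2,0])

```text
time: 10.38
ee_pos: [0.5076, 0.1523, 0.1521]
eef_rot: [0.57, -0.419, 0.418, -0.57]
ft_force: [-0.2, 1.0, -1.2]
width: 0.0116
```

```bash
python3 plan.py .506 .153 .12 -72.6 8
python3 - <<'E'
from bench import r
from fit import *
for n,b in(("scene",(150,270,260,380)),):
    p=r.camera(n)
    overlay(p,[],f"pics/e_{n}.png",b,5)
E
```

```text
t 10.38 pos [0.5076 0.1523 0.1521] yaw -72.56 tilt [ 2.e-04 -1.e+00 -6.e-04] f [-0.2  1.  -1.2] w 0.0116 q [-1.03  0.2   0.73  1.84 -0.15  1.16 -1.51]
delta [-0.0012  0.0321 -0.0013] [0.04 0.04 0.01] per row [-0.0001  0.004  -0.0002] [0. 0. 0.]
```

View pics/e_scene.png

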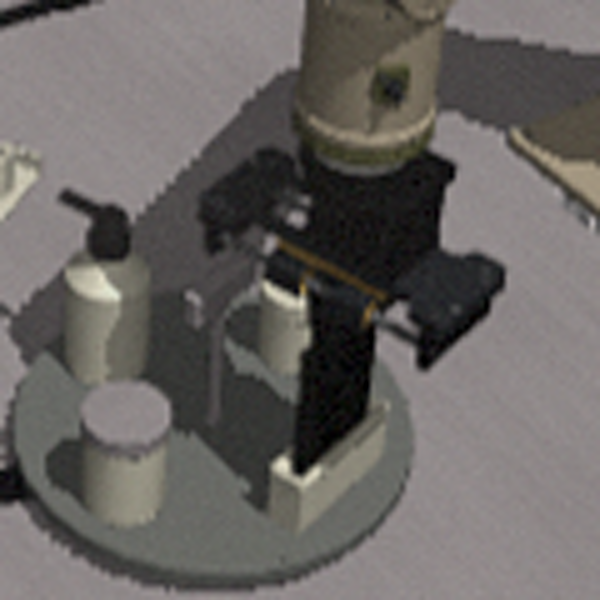

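It has entered the slot mouth with no contact force. Continuing down.

>>> arm_command(deltas=[0,0.005,0,0,0,0,0,0.01,0,0,0,0,0,0.015,0,0,0,0,0,0.02,0,0,0,0,0,0.025,0,0,0,0,0,0.028,0,0,0,0,0,0.03,0,0,0,0,0,0.03,0,0,0,0])

```text
time: 11.42
ee_pos: [0.5078, 0.1523, 0.1225]
eef_rot: [-0.57, 0.418, -0.418, 0.57]
ft_force: [0.1, -0.0, -0.4]
width: 0.0117
```

```bash
python3 plan.py .506 .153 .12 -72.6 8
```

```text
t 11.43 pos [0.5078 0.1523 0.1225] yaw -72.57 tilt [-0. -1. -0.] f [ 0.1 -0.  -0.4] w 0.0117 q [-1.01  0.24  0.72  1.87 -0.18  1.1  -1.49]
delta [-0.0012  0.0025 -0.0016] [ 0.    0.03 -0.  ] per row [-0.0001  0.0003 -0.0002] [ 0.  0. -0.]
```

>>> arm_command(deltas=[0,0.0015,0,0,0,0,0,0.003,0,0,0,0,0,0.004,0,0,0,0,0,0.004,0,0,0,0])

```text
time: 11.92
ee_pos: [0.5093, 0.1529, 0.1203]
eef_rot: [-0.569, 0.418, -0.419, 0.571]
ft_force: [-1.3, -0.2, 14.2]
width: 0.012
```

```bash
python3 plan.py .506 .153 .12 -72.6 8
```

```text
t 11.93 pos [0.5093 0.1529 0.1203] yaw -72.58 tilt [-0.001  -1.      0.0034] f [-1.3 -0.2 14.2] w 0.012 q [-1.01  0.24  0.72  1.87 -0.18  1.09 -1.48]
delta [-0.0011  0.0003 -0.0031] [-0.19  0.02 -0.06] per row [-0.0001  0.     -0.0004] [-0.02  0.   -0.01]
```

Contact with the floor at TCP z = 0.1203, as expected. Releasing.

>>> arm_command(deltas=[0,-0.002,0,0,0,0,0,-0.002,0,0,0,0,0,-0.002,0,0,0,0,0,-0.002,0,0,0,0,0,-0.002,0,0,0,0], hand=0.5)

```text
time: 12.55
ee_pos: [0.5078, 0.1524, 0.1204]
eef_rot: [0.57, -0.418, 0.418, -0.57]
ft_force: [1.0, 0.6, 0.1]
width: 0.0425
```

>>> arm_command(deltas=[0,-0.02,0,0,0,0,0,-0.05,0,0,0,0,0,-0.085,0,0,0,0,0,-0.11,0,0,0,0,0,-0.11,0,0,0,0])

```text
time: 13.18
ee_pos: [0.5087, 0.1527, 0.2321]
eef_rot: [-0.569, 0.418, -0.419, 0.571]
ft_force: [-0.0, 0.1, -0.3]
width: 0.0437
```

```bash
python3 plan.py .5354 .0575 .23 -72.6 1
python3 - <<'E'
from bench import r
from fit import *
for n,b in(("scene",(170,270,240,360)),("top",(160,290,190,320))):
    p=r.camera(n)
    overlay(p,[],f"pics/f_{n}.png",b,5)
E
```

```text
t 13.18 pos [0.5087 0.1527 0.2321] yaw -72.56 tilt [-0.001  -1.      0.0031] f [-0.   0.1 -0.3] w 0.0437 q [-1.06  0.12  0.74  1.73 -0.09  1.32 -1.56]
delta [ 0.0988  0.002  -0.0031] [-0.18  0.04 -0.06] per row [ 0.0988  0.002  -0.0031] [-0.18  0.04 -0.06]
```

View pics/f_scene.png

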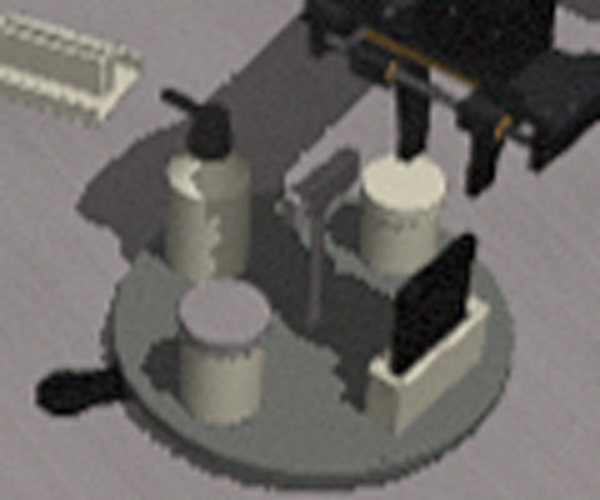

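View pics/f_top.png

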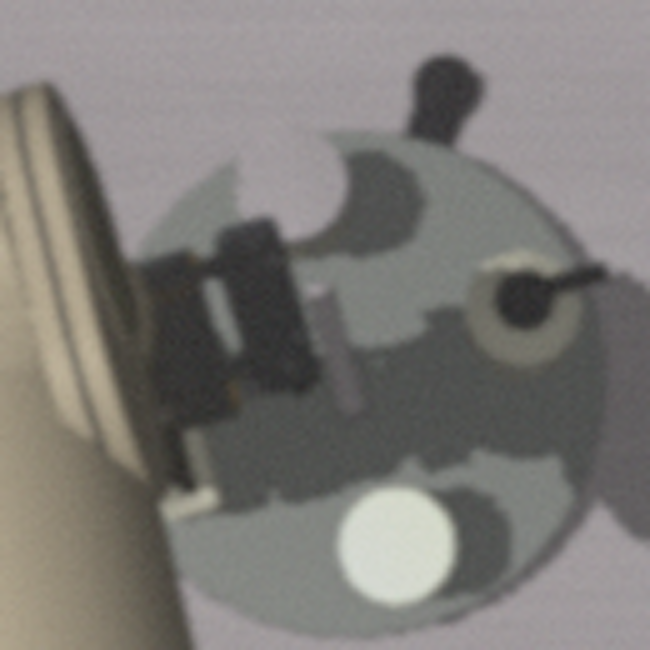

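Scraper stands seated upright in the slot, released. Next I move over the handle.

>>> arm_command(deltas=[0.03,0,-0.001,0,0,0,0.06,0,-0.002,0,0,0,0.09,0,-0.003,0,0,0,0.0995,0,-0.003,0,0,0,0.0995,0.02,-0.003,0,0,0,0.0995,0.03,-0.003,0,0,0,0.0995,0.03,-0.003,0,0,0])

```text
time: 14.15
ee_pos: [0.5342, 0.0572, 0.1997]
eef_rot: [0.571, -0.419, 0.418, -0.57]
ft_force: [-0.5, 0.5, 1.0]
width: 0.0432
```

```bash
python3 plan.py .537 .0575 .139 -72.6 1
python3 - <<'E'
from bench import r
from fit import *
for n,b in(("scene",(170,270,240,360)),):
    p=r.camera(n)
    overlay(p,[],f"pics/g_{n}.png",b,5)
E
```

```text
t 14.15 pos [0.5342 0.0572 0.1997] yaw -72.51 tilt [ 0.     -1.     -0.0018] f [-0.5  0.5  1. ] w 0.0432 q [-0.91  0.18  0.81  1.76 -0.14  1.26 -1.33]
delta [0.0006 0.0607 0.0029] [0.1  0.09 0.  ] per row [0.0006 0.0607 0.0029] [0.1  0.09 0.  ]
```

View pics/g_scene.png

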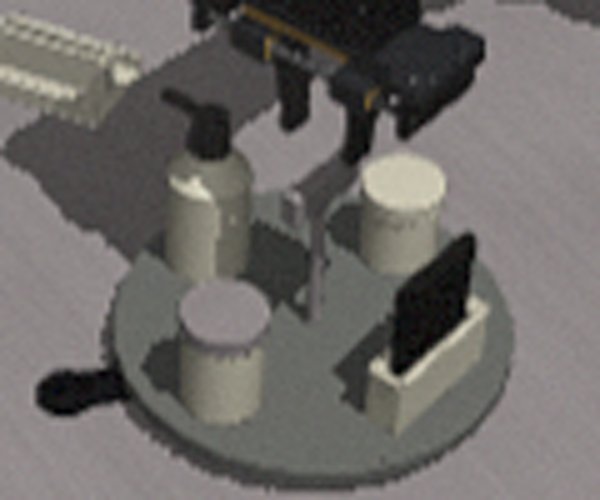

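>>> arm_command(deltas=[0,0.01,0.003,0,0,0,0,0.02,0.003,0,0,0,0,0.032,0.003,0,0,0,0,0.044,0.003,0,0,0,0,0.055,0.003,0,0,0,0,0.06,0.003,0,0,0,0,0.06,0.003,0,0,0])

```text
time: 15.08
ee_pos: [0.5375, 0.0574, 0.1402]
eef_rot: [0.57, -0.419, 0.418, -0.57]
ft_force: [-0.6, -0.1, -0.1]
width: 0.0434
```

```bash
python3 plan.py .537 .0575 .139 -72.6 1
```

```text
t 15.07 pos [0.5375 0.0574 0.1402] yaw -72.57 tilt [ 1.e-04 -1.e+00 -5.e-04] f [-0.6 -0.1 -0.1] w 0.0434 q [-0.88  0.26  0.8   1.83 -0.2   1.14 -1.28]
delta [-0.0003  0.0012 -0.0005] [0.03 0.03 0.  ] per row [-0.0003  0.0012 -0.0005] [0.03 0.03 0.  ]
```

>>> arm_command(deltas=[0,0.001,0,0,0,0,0,0.001,0,0,0,0,0,0.001,0,0,0,0,0,0.001,0,0,0,0,0,0.001,0,0,0,0,0,0.001,0,0,0,0], hand=0, grip_force=30)

```text
time: 15.82
ee_pos: [0.5377, 0.0576, 0.1396]
eef_rot: [-0.57, 0.418, -0.418, 0.57]
ft_force: [-0.4, 1.0, 1.9]
width: 0.0138
```

```bash
python3 plan.py
python3 - <<'E'
from bench import r
from fit import *
import pickle
P={n:r.camera(n) for n in("scene","top")};pickle.dump(P,open("P1.pkl","wb"))
print(r.read_state()["torque"])
overlay(P["scene"],[],"pics/h_s.png",(170,270,240,360),5);overlay(P["top"],[],"pics/h_t.png",(160,290,190,320),4.5)
E
```

```text
t 15.82 pos [0.5377 0.0576 0.1396] yaw -72.56 tilt [-2.e-04 -1.e+00  1.e-04] f [-0.4  1.   1.9] w 0.0138 q [-0.88  0.26  0.8   1.83 -0.2   1.14 -1.28]
[ 0.08462111  0.35307274 -0.03091171]
```

View pics/h_s.png

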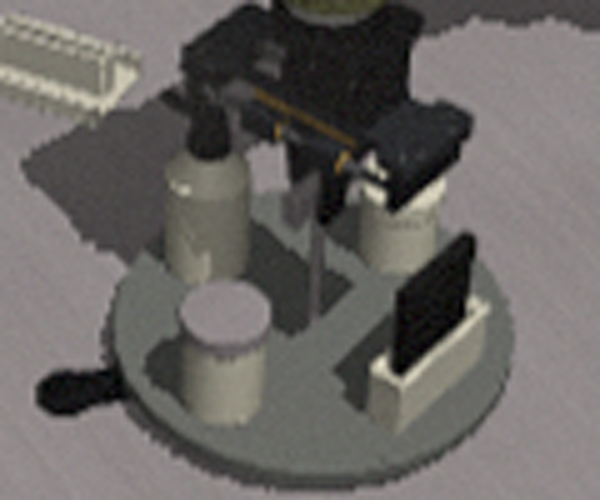

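View pics/h_t.png

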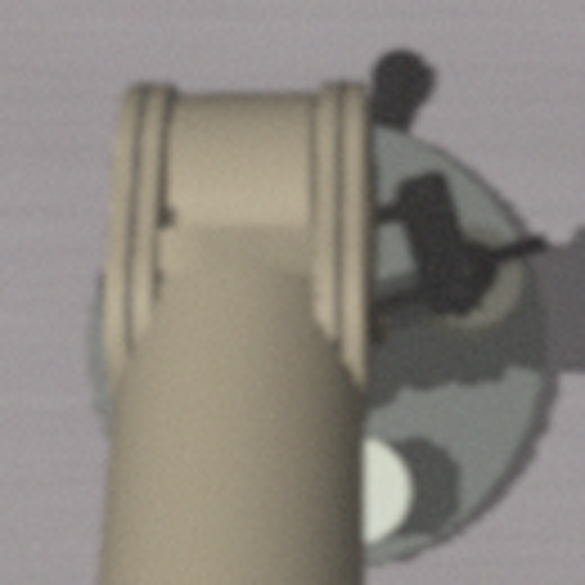

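The gripper holds the handle bar (opening 13.8 mm, jaw yaw −72.56°), so the pump bearing is now known. I'll refine the pointer bearing next.

Run:
```python
from fit import *
P=pickle.load(open("P0.pkl","rb"))
from scipy.optimize import least_squares
pts={}
for n,b in(("top",(165,188,265,295)),("scene",(235,262,243,264))):
    g=gray(P[n]);r0,r1,c0,c1=b
    sub=g[r0:r1,c0:c1]; w=np.clip((100-sub)/45,0,1) if n=="top" else np.clip((90-sub)/60,0,1)
    rr,cc=np.mgrid[r0:r1,c0:c1]
    m=w>.3; 
    # principal axis
    W=w*m; cen=np.array([(W*rr).sum(),(W*cc).sum()])/W.sum()
    d=np.c_[rr[m]-cen[0],cc[m]-cen[1]];e,V=np.linalg.eigh((d*w[m][:,None]).T@d/W.sum());print(n,cen,e,V[:,1],W.sum())
    pts[n]=(rr[m],cc[m],w[m])
    for z in(0,.01,.02):
        X=atz(P[n],np.c_[rr[m],cc[m]],z)[:,:2]; ww=w[m]
        mu=(X*ww[:,None]).sum(0)/ww.sum()
        far=X[np.linalg.norm(X-mu,axis=1)<1]
        out=[]
        for c in([.5354,.0575],[.5377,.0576],[.5346,.0551]):
            d=mu-c; out.append((np.degrees(np.arctan2(d[1],d[0])).round(2),np.hypot(*d).round(4)))
        # extremity radius
        rad=np.linalg.norm(X-np.array([.536,.057]),axis=1)
        print(n,z,mu.round(4),out,"maxr",rad.max().round(3))
def tot(v,n):
    return None
for n,b in(("top",(160,200,255,300)),("scene",(225,265,238,278))): overlay(P[n],[],f"pics/pt_{n}.png",b,14)
# disc in scene only
t=np.linspace(0,2*np.pi,240,endpoint=False)
for n in("top","scene"):
    p=P[n];im=gaussian_filter(p["image"].astype(float),(.7,.7,0));G=im[:,:,0]-im[:,:,1]
    f=lambda v:-(np.clip(samp(G,p,np.c_[v[0]+.153*np.cos(t),v[1]+.153*np.sin(t),0*t+.03]),-5,6).mean()-np.clip(samp(G,p,np.c_[v[0]+.137*np.cos(t),v[1]+.137*np.sin(t),0*t+.03]),-5,6).mean())
    o=differential_evolution(f,[(.515,.555),(.035,.075)],seed=1);print(n,o.x,o.fun)
```

```text
top [179.49640577 278.16649073] [ 8.67645833 19.21343137] [-0.92481157  0.38042551] 147.35555555555555
top 0 [0.7033 0.0047] [(np.float64(-17.45), np.float64(0.176)), (np.float64(-17.71), np.float64(0.1738)), (np.float64(-16.63), np.float64(0.1761))] maxr 0.2
top 0.01 [0.7009 0.0046] [(np.float64(-17.73), np.float64(0.1737)), (np.float64(-18.0), np.float64(0.1716)), (np.float64(-16.9), np.float64(0.1738))] maxr 0.197
top 0.02 [0.6985 0.0045] [(np.float64(-18.02), np.float64(0.1715)), (np.float64(-18.29), np.float64(0.1693)), (np.float64(-17.17), np.float64(0.1715))] maxr 0.195
scene [247.13850113 255.71710871] [ 6.61002053 24.3793229 ] [-0.37590386  0.92665867] 127.35555555555555
scene 0 [0.6978 0.004 ] [(np.float64(-18.22), np.float64(0.171)), (np.float64(-18.5), np.float64(0.1688)), (np.float64(-17.37), np.float64(0.171))] maxr 0.203
scene 0.01 [0.7024 0.0124] [(np.float64(-15.11), np.float64(0.173)), (np.float64(-15.35), np.float64(0.1708)), (np.float64(-14.28), np.float64(0.1731))] maxr 0.205
scene 0.02 [0.707  0.0208] [(np.float64(-12.08), np.float64(0.1755)), (np.float64(-12.28), np.float64(0.1732)), (np.float64(-11.26), np.float64(0.1758))] maxr 0.208
top [0.53455857 0.05510026] -6.356698036433119
scene [0.54340296 0.06680356] -4.918696822178944
```

View pics/pt_top.png

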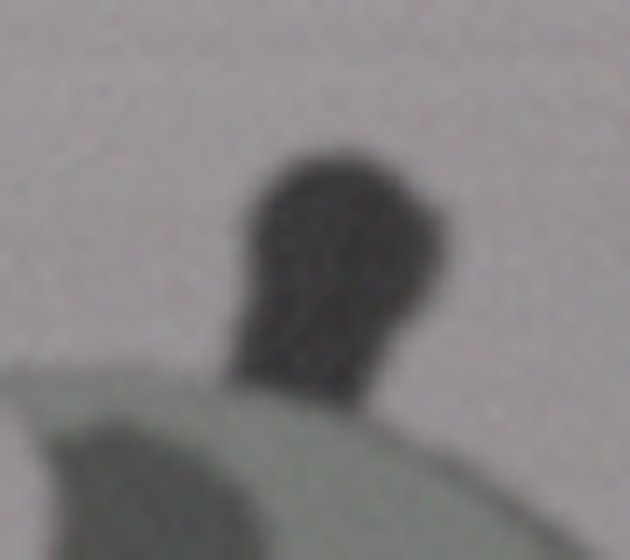

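View pics/pt_scene.png

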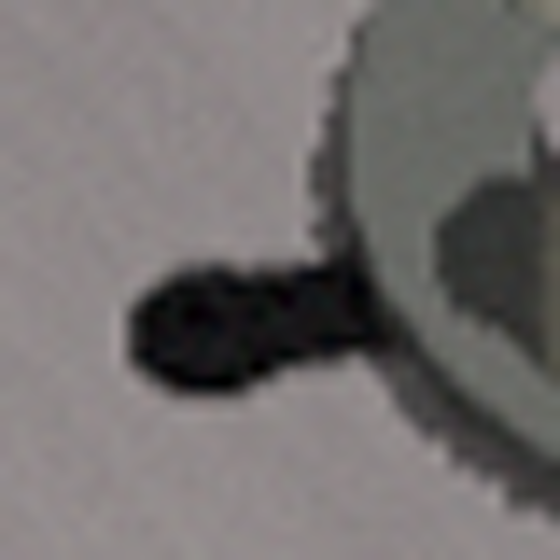

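Run:
```python
from fit import *
P=pickle.load(open("P0.pkl","rb"))
for n,b in(("top",(165,195,262,298)),("scene",(232,262,240,272))):
    p=dict(P[n]);g=gray(p);lo,hi=(40,90) if n=="top" else (0,60)
    im=np.clip((p["image"].astype(float)-lo)/(hi-lo)*255,0,255).astype(np.uint8);p["image"]=im
    overlay(p,[],f"pics/ct_{n}.png",b,16)
    r0,r1,c0,c1=b
    if n=="scene":
        np.set_printoptions(linewidth=250);print(g[238:258,244:272].astype(int))
    # candidate axis line overlays
    q=dict(P[n]);pol=[]
    c=np.array([.537,.0575])
    for a,col in((-14,(0,255,0)),(-18,(0,0,255))):
        a=np.radians(a);u=np.array([np.cos(a),np.sin(a)])
        rr=np.linspace(.14,.193,60)
        pol.append((np.c_[c+rr[:,None]*u,0*rr+.02],col))
    overlay(q,pol,f"pics/cl_{n}.png",b,16)
```

```text
[[139 134 138 139 135 137 136 138 138 138 136 136 136 138 137 139  78  66  66 102 104 102 104 105 104 105 106  88]
 [140 139 138 137 137 135 135 137 138 140 136 134 136 139 139 141 112  77  56 101 105 103 101 103 102 106  93  58]
 [138 139 136 137 140 138 136 138 137 140 139 140 138 138 140 138 118  71  49  84 103 103 105 105 107  87  56  48]
 [134 141 140 133 137 138 140 138 140 141 141 136 139 136 139 142  81  64  59  55 103 104 103 105 107  57  50  51]
 [135 133 139 139 141 139 135 138 138 143 141 142 140 136 138 143 117  71  57  39  92 103 103 105 108  60  49  54]
 [139 134 138 138 139 140 130 118 118 111 120 133 119 117 117 108 115  54  29  32  69 102 101 101 106  63  47  49]
 [140 139 135 141 143 124  89  64  58  36  53  80  59  58  57  30  18  10  18  16  56 102 105 102 109  58  51  50]
 [139 139 139 142 115  69  25  18  22  24  11  16  21   8  17  18  22  17  19   3  30  86 105 105 100  86  55  51]
 [139 141 139 113  47  11  21  13  15  26  23  20  18  16   6  22  20  24  18   7  22  59  94 107 105 105  58  51]
 [138 139 145  63  15  16  19   3   5  13  21  18  11  24  25  22
[... 500 characters left out ...]
  92 110]
 [142 139 141 147 116  82  36  14  11   6  11  48  97 113 139 139 138 140 141 141 144 112  75  68  58  49  70  94]
 [140 140 140 140 143 134 108 104 100 101 100 112 140 142 138 140 136 138 140 138 141 140  83  69  67  53  39  65]
 [142 142 138 141 141 139 144 145 144 139 142 137 141 143 140 138 136 135 137 141 144 140 114  75  72  63  52  45]
 [141 142 142 138 137 142 141 143 140 138 137 136 136 137 140 139 136 134 135 137 140 139 143 114  71  70  62  51]
 [140 139 145 139 140 143 139 140 142 142 138 136 137 139 139 139 139 135 138 136 139 143 141 141 113 108  74  67]
 [137 140 143 142 142 139 139 139 140 142 138 138 137 139 135 138 140 136 136 138 136 139 141 137 142 144  84  68]]
```

View pics/ct_top.png

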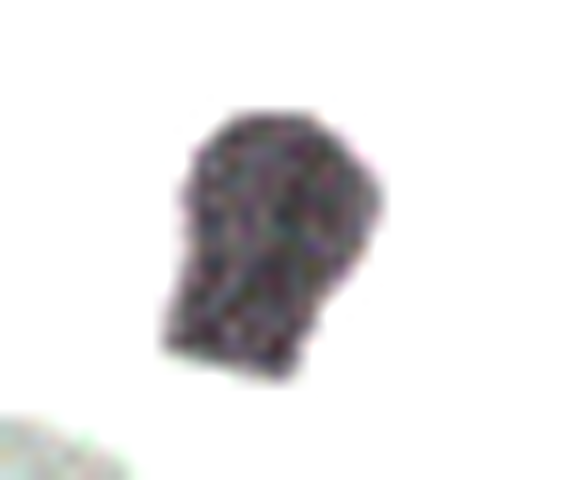

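View pics/ct_scene.png

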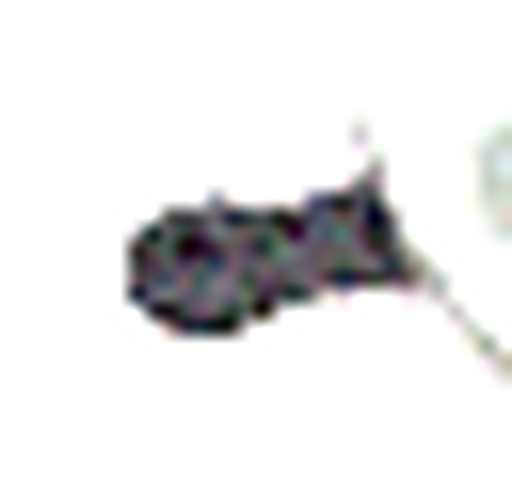

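View pics/cl_top.png

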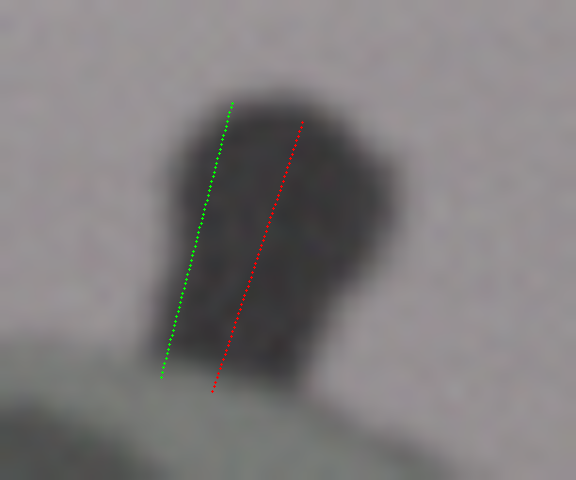

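View pics/cl_scene.png

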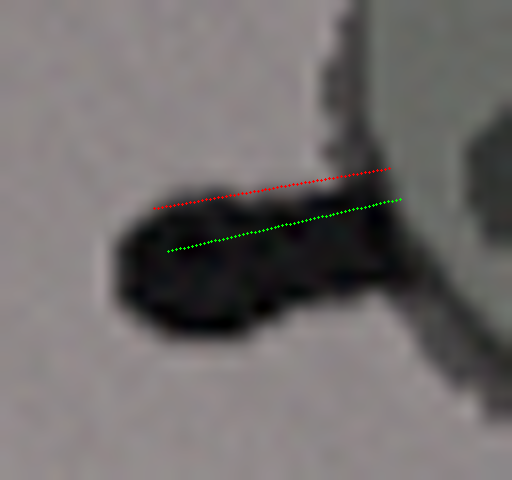

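Run:
```python
from fit import *
P=pickle.load(open("P0.pkl","rb"))
T=[[187.3,276.1],[177.3,279.6]]; S=[[247.0,263.5],[248.6,252.3]]
for z in(0,.005,.01,.015,.02):
    a=atz(P["top"],T,z)[:,:2];b=atz(P["scene"],S,z)[:,:2]
    f=lambda x:np.degrees(np.arctan2(*(x[1]-x[0])[::-1])).round(1)
    h=lambda x:[np.degrees(np.arctan2(*(x[1]-np.array(c))[::-1])).round(1) for c in((.5377,.0576),(.5354,.0575),(.5346,.0551))]
    print(z,a.round(4).tolist(),f(a),h(a),"|",b.round(4).tolist(),f(b),h(b))
# fit silhouette model: bulb (radius rb at dist d), neck half width w, extruded 0..h, angle a, with weights both images
from scipy.optimize import differential_evolution as DE
cam={}
for n,b in(("top",(166,184,262,296)),("scene",(236,262,241,261))):
    r0,r1,c0,c1=b;cam[n]=(b,np.clip(gray(P[n])[r0:r1,c0:c1]/(148 if n=="top" else 138),0,1))
def sil(n,v):
    a,d,rb,w,h,rl,rh,cx,cy=v;u=np.array([np.cos(a),np.sin(a)]);nn=np.array([-u[1],u[0]])
    c=np.array([cx,cy]);t=np.linspace(0,2*np.pi,24)
    k=4;b,_=cam[n];r0,r1,c0,c1=b
    im=np.zeros(((r1-r0)*k,(c1-c0)*k),np.uint8)
    def hull(pl,zs):
        X=np.vstack([np.c_[pl,np.full(len(pl),z)] for z in zs]);q=proj(P[n],X)
        q=np.c_[(q[:,1]-c0+.5)*k,(q[:,0]-r0+.5)*k]*16
        cv2.fillConvexPoly(im,cv2.convexHull(q.astype(np.int32)),255,cv2.LINE_AA,4)
    hull(c+d*u+rb*np.c_[np.cos(t),np.sin(t)],(0,h))
    hull(np.array([c+.12*u+w*nn,c+.12*u-w*nn,c+d*u+w*nn,c+d*u-w*nn]),(0,h))
    hull(np.array([c+rl*u+.002*nn,c+rl*u-.002*nn,c+.193*u]),(h,.02))
    o=cv2.resize(im,((c1-c0),(r1-r0)),interpolation=cv2.INTER_AREA)/255.
    return gaussian_filter(o,1.0 if n=="top" else .5)
def cost(v):
    e=0
    for n in cam:
        m=1-sil(n,v)*(.62 if n=="top" else .87); e+=((m-cam[n][1])**2).mean()*(1 if n=="top" else .5)
    return e
for (cx,cy) in((.5377,.0576),(.5360,.0565)):
    o=DE(lambda v:cost(np.r_[v[:7],cx+v[7],cy+v[8]]),[(-.5,-.1),(.165,.19),(.01,.028),(.006,.02),(.003,.02),(.15,.18),(.02,.021),(-.003,.003),(-.003,.003)],seed=2,maxiter=120)
    v=o.x;print(cx,cy,np.degrees(v[0]),v[1:],o.fun)
```

```text
0 [[0.6796, 0.0108], [0.71, 0.0005]] -18.8 [np.float64(-18.3), np.float64(-18.1), np.float64(-17.3)] | [[0.6739, 0.018], [0.7118, 0.004]] -20.3 [np.float64(-17.1), np.float64(-16.9), np.float64(-16.1)]
0.005 [[0.6784, 0.0107], [0.7087, 0.0004]] -18.8 [np.float64(-18.5), np.float64(-18.2), np.float64(-17.4)] | [[0.6763, 0.0221], [0.714, 0.0081]] -20.3 [np.float64(-15.7), np.float64(-15.4), np.float64(-14.7)]
0.01 [[0.6773, 0.0106], [0.7075, 0.0004]] -18.8 [np.float64(-18.6), np.float64(-18.4), np.float64(-17.6)] | [[0.6787, 0.0262], [0.7163, 0.0123]] -20.3 [np.float64(-14.2), np.float64(-14.0), np.float64(-13.2)]
0.015 [[0.6762, 0.0105], [0.7063, 0.0003]] -18.8 [np.float64(-18.8), np.float64(-18.5), np.float64(-17.7)] | [[0.6811, 0.0304], [0.7185, 0.0165]] -20.3 [np.float64(-12.8), np.float64(-12.6), np.float64(-11.8)]
0.02 [[0.6751, 0.0104], [0.7051, 0.0003]] -18.8 [np.float64(-18.9), np.float64(-18.6), np.float64(-17.8)] | [[0.6835, 0.0345], [0.7208, 0.0207]] -20.3 [np.float64(-11.4), np.float64(-11.2), np.float64(-10.5)]
0.5377 0.0576 -18.012899467336204 [ 0.18218632  0.02025837  0.0146938   0.00303177  0.17874965  0.0203543
 -0.00089054  0.00168796] 0.0019340659071824212
0.536 0.0565 -17.661543730426747 [0.18011016 0.0202466  0.01488308 0.00300212 0.17863922 0.02008579
 0.00249116 0.00116476] 0.001933288757958065
```

Pointer bearing comes out at about −18° ± 0.7°. I'll turn the handle counter-clockwise by about 55°, in two steps.

>>> arm_command(deltas=[0,0,0,0,-2.5,0,0,0,0,0,-6,0,0,0,0,0,-10,0,0,0,0,0,-14,0,0,0,0,0,-18,0,0,0,0,0,-22,0,0,0,0,0,-25,0,0,0,0,0,-25,0])

```text
time: 16.92
ee_pos: [0.5369, 0.0589, 0.1396]
eef_rot: [-0.647, 0.285, -0.284, 0.648]
ft_force: [-5.9, 5.1, 6.6]
width: 0.0134
```

```bash
python3 plan.py .5377 .0576 .1396 -17.8 1
```

```text
t 16.93 pos [0.5369 0.0589 0.1396] yaw -47.45 tilt [-2.5e-03 -1.0e+00  1.0e-04] f [-5.9  5.1  6.6] w 0.0134 q [-0.82  0.25  0.73  1.82 -0.18  1.14 -0.86]
delta [ 0.0015  0.     -0.0003] [ -0.04 -29.65  -0.14] per row [ 0.0015  0.     -0.0003] [ -0.04 -29.65  -0.14]
```

>>> arm_command(deltas=[-0.0005,0,-0.001,0,-2.5,0,-0.001,0,-0.002,0,-7,0,-0.0015,0,-0.003,0,-12,0,-0.0015,0,-0.003,0,-17,0,-0.0015,0,-0.003,0,-22,0,-0.0015,0,-0.003,0,-27,0,-0.0015,0,-0.003,0,-29.7,0,-0.0015,0,-0.003,0,-29.7,0])

```text
time: 17.92
ee_pos: [0.5354, 0.0599, 0.1397]
eef_rot: [-0.697, 0.108, -0.109, 0.7]
ft_force: [4.9, 11.8, -4.3]
width: 0.0139
```

>>> arm_command(deltas=[0,0,0,0,0,0,0,0,0,0,0,0,0,0,0,0,0,0])

```text
time: 18.3
ee_pos: [0.5354, 0.0599, 0.1397]
eef_rot: [-0.697, 0.108, -0.109, 0.7]
ft_force: [5.5, 11.2, -4.2]
width: 0.0139
```

```bash
python3 plan.py .5345 .0567 .1396 -17.7 1;  python3 - <<'E'
from bench import r
from fit import *
import pickle
P={n:r.camera(n) for n in("scene","top")};pickle.dump(P,open("P2.pkl","wb"))
c=np.array([.5345,.0567]);a=np.radians(-17.7);u=np.array([np.cos(a),np.sin(a)]);t=np.linspace(0,2*np.pi,80)
pol=[(np.c_[c+.1*u+.031*np.c_[np.cos(t),np.sin(t)],0*t+.03],(0,0,255)),(np.c_[c+.1*u+.031*np.c_[np.cos(t),np.sin(t)],0*t+.11],(0,0,255)),(np.c_[c+u*np.linspace(0,.193,60)[:,None],np.full(60,.03)],(0,255,0)),(rect(c-.1*u,a,.026,.1,.084),(255,0,0))]
for n,b in(("scene",(170,270,240,360)),("top",(160,290,190,320))):
  overlay(P[n],[],f"pics/i_{n}.png",b,5);overlay(P[n],pol,f"pics/io_{n}.png",b,5)
E
```

```text
t 18.3 pos [0.5354 0.0599 0.1397] yaw -17.69 tilt [ 0.0014 -1.      0.004 ] f [ 5.5 11.2 -4.2] w 0.0139 q [-0.77  0.23  0.65  1.83 -0.16  1.13 -0.37]
delta [ 0.0001  0.0001 -0.0033] [-0.23  0.01  0.08] per row [ 0.0001  0.0001 -0.0033] [-0.23  0.01  0.08]
```

View pics/i_scene.png

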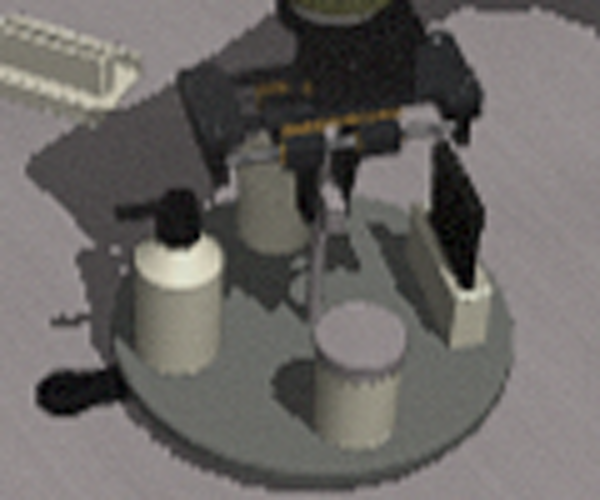

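View pics/io_scene.png

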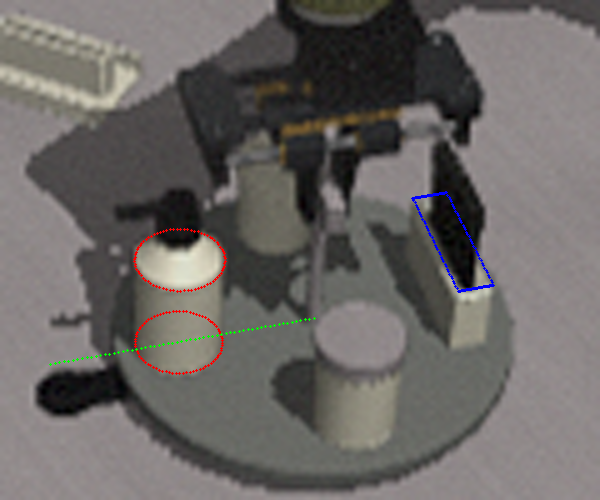

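View pics/io_top.png

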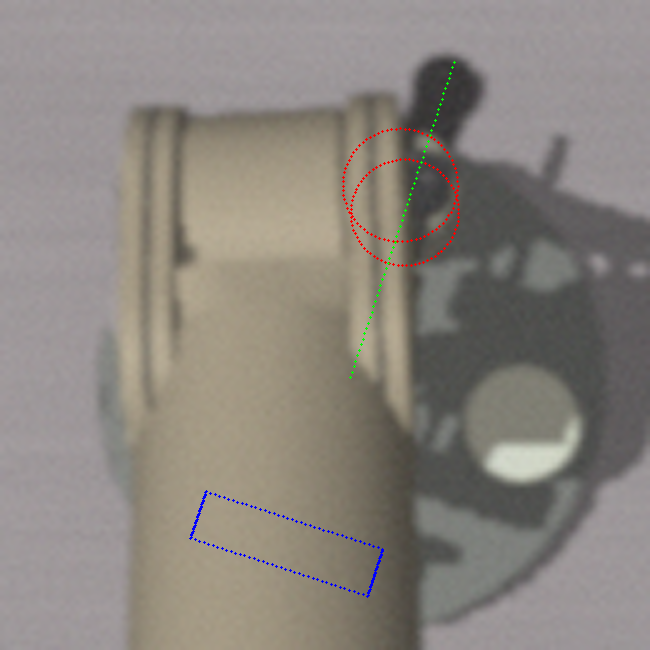

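Bottle overlay at −17.7° agrees with the scene picture (bottle at crop ~(180,300), red circles match within 1 px). The pointer's bearing may be skewed by its own shadow in the top view, so I'll refit it with a shadow model, using frames where the tongue is visible.

```bash
cat > pf.py <<'E'
from fit import *
from scipy.optimize import differential_evolution as DE
P=pickle.load(open("P0.pkl","rb"))
s=atz(P["top"],[233.3,281.8],.03)[0];sd=(s[:2]-np.array([.5345,.0567]))/(.158-.03);print("shadow per height",sd)
cam={}
for n,b in(("top",(166,186,262,296)),("scene",(236,262,241,261))):
    r0,r1,c0,c1=b;cam[n]=(b,gray(P[n])[r0:r1,c0:c1]/(148 if n=="top" else 138))
k=4
def poly(n,im,X):
    b,_=cam[n];r0,r1,c0,c1=b
    q=proj(P[n],X);q=np.c_[(q[:,1]-c0+.5)*k,(q[:,0]-r0+.5)*k]-.5
    cv2.fillConvexPoly(im,cv2.convexHull((q*16).round().astype(np.int32)),255,cv2.LINE_AA,4)
def model(n,v,c):
    a,d,rb,w,h,rl,rw=v;u=np.array([np.cos(a),np.sin(a)]);nn=np.array([-u[1],u[0]]);t=np.linspace(0,2*np.pi,24)
    b,_=cam[n];r0,r1,c0,c1=b;sh=((r1-r0)*k,(c1-c0)*k)
    parts=[(c+d*u+rb*np.c_[np.cos(t),np.sin(t)],0,h),(np.array([c+.12*u+w*nn,c+.12*u-w*nn,c+d*u+w*nn,c+d*u-w*nn]),0,h),
      (np.array([c+rl*u+rw*nn,c+rl*u-rw*nn,c+.193*u+rw*nn,c+.193*u-rw*nn]),h,.02)]
    ob=np.zeros(sh,np.uint8);sw=ob.copy()
    for pl,z0,z1 in parts:
        poly(n,ob,np.vstack([np.c_[pl,np.full(len(pl),z)] for z in(z0,z1)]))
        poly(n,sw,np.vstack([np.c_[pl+sd*z,np.zeros(len(pl))] for z in(z0,z1)]))
    A=lambda x:cv2.resize(x,(sh[1]//k,sh[0]//k),interpolation=cv2.INTER_AREA)/255.
    o=np.maximum(ob,0);m=np.where(ob>127,(.385 if n=="top" else .14),np.where(sw>127,(.62 if n=="top" else .5),1.)).astype(np.float32)
    m=cv2.resize(m,(sh[1]//k,sh[0]//k),interpolation=cv2.INTER_AREA)
    return gaussian_filter(m,1.0 if n=="top" else .35)
B=[(-.5,-.1),(.165,.19),(.012,.028),(.008,.02),(.003,.018),(.145,.18),(.001,.004)]
if __name__=="__main__":
  for c in((.5345,.0567),(.5346,.0551)):
    for ns in(("top",),("scene",),("top","scene")):
      f=lambda v:sum(((model(n,v,np.array(c))-cam[n][1])**2).mean() for n in ns)
      o=DE(f,B,seed=2,maxiter=60,popsize=10);print(c,ns,np.degrees(o.x[0]).round(2),o.x[1:].round(4),round(o.fun,5))
E
timeout 500 python3 pf.py
```

```text
shadow per height [ 0.038205   -0.49162182]
(0.5345, 0.0567) ('top',) -17.02 [0.1825 0.019  0.0139 0.0077 0.1732 0.0014] 0.00032
(0.5345, 0.0567) ('scene',) -16.18 [0.1846 0.019  0.0134 0.0058 0.1692 0.0013] 0.00321
(0.5345, 0.0567) ('top', 'scene') -16.73 [0.1836 0.02   0.0146 0.003  0.1773 0.0013] 0.0048
(0.5346, 0.0551) ('top',) -16.53 [0.1819 0.019  0.0139 0.0079 0.1717 0.0025] 0.00033
(0.5346, 0.0551) ('scene',) -15.64 [0.1838 0.0192 0.0133 0.0057 0.1711 0.0015] 0.00328
(0.5346, 0.0551) ('top', 'scene') -16.26 [0.1831 0.0199 0.0146 0.003  0.1789 0.0022] 0.0048
```

The shadow-aware fit puts the pointer at about −16.6° (top −17.0, scene −16.2). I'll trim the handle by 1.1° and take the lateral load off the grip.

>>> arm_command(deltas=[0,0,0.001,0,-0.4,0,0,0,0.002,0,-0.8,0,0,0,0.003,0,-1.1,0,0,0,0.003,0,-1.1,0,0,0,0.003,0,-1.1,0,0,0,0.003,0,-1.1,0])

```text
time: 19.15
ee_pos: [0.5353, 0.0599, 0.1396]
eef_rot: [-0.699, 0.103, -0.103, 0.7]
ft_force: [-0.5, 5.1, 2.8]
width: 0.0141
```

```bash
python3 plan.py .5354 .0599 .1396 -16.6 1;  python3 - <<'E'
from bench import r
from fit import *
import pickle
print(r.read_state()["torque"])
P={n:r.camera(n) for n in("scene","top")};pickle.dump(P,open("P3.pkl","wb"))
c=np.array([.5345,.0567]);t=np.linspace(0,2*np.pi,80)
pol=[]
a=np.radians(-16.6);u=np.array([np.cos(a),np.sin(a)])
for z in(.03,.105): pol.append((np.c_[c+.1*u+.031*np.c_[np.cos(t),np.sin(t)],0*t+z],(0,0,255)))
pol.append((np.c_[c+u*np.linspace(.13,.193,40)[:,None],np.full(40,.008)],(0,255,0)))
pol.append((rect(c-.1*u,a,.007,.08,.151),(255,0,255)))
overlay(P["scene"],pol,"pics/j_scene.png",(170,270,240,360),6)
cv2.imwrite("pics/j_top.png",P["top"]["image"][:,:,::-1])
# bottle tangential fit: bright body edges in scene
p=P["scene"];g=gray(p)
for n in("pump_axis","scraper","rack"):
    print(n,[(d["conf"],d["centre"]) for d in r.boxes_of(p,n)][:2])
E
```

```text
t 19.15 pos [0.5353 0.0599 0.1396] yaw -16.75 tilt [-2.e-04 -1.e+00  8.e-04] f [-0.5  5.1  2.8] w 0.0141 q [-0.76  0.23  0.65  1.83 -0.15  1.14 -0.35]
delta [0.0001 0.     0.    ] [-0.05 -0.15 -0.01] per row [0.0001 0.     0.    ] [-0.05 -0.15 -0.01]
[ 0.9752201   0.28300645 -0.01997386]
pump_axis [(0.56, [242.8, 301.7]), (0.18, [239.0, 300.9])]
scraper [(0.52, [215.1, 331.1])]
rack [(0.76, [183.8, 252.1]), (0.44, [239.2, 296.9])]
```

View pics/j_scene.png

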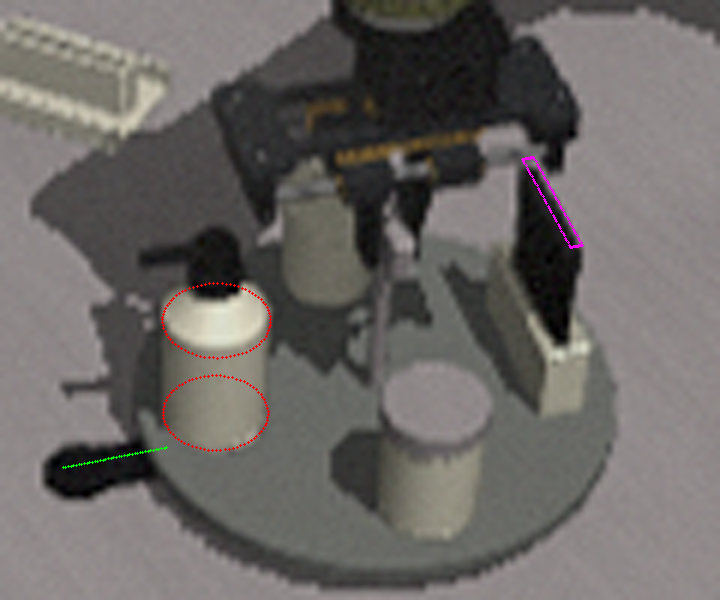

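View pics/j_top.png

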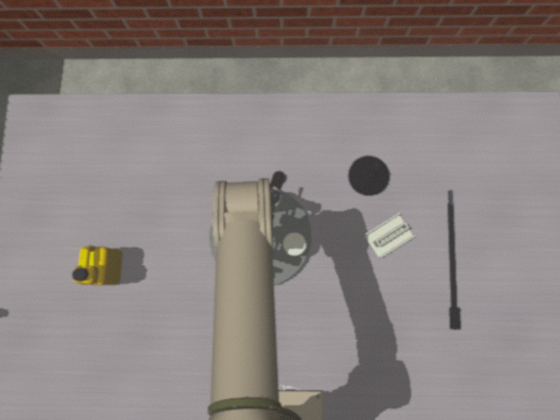

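The scene view shows the bottle in line with the tongue (crop (215,365) against the tongue at (110,465)), with the modelled circles matching the bottle. The scraper is fully down in the slot. Jug, funnel and wiper arm look unmoved in the top view. I'll let it settle, then hand in.

>>> arm_command(deltas=[0,0,0,0,0,0,0,0,0,0,0,0])

```text
time: 19.65
ee_pos: [0.5354, 0.0599, 0.1397]
eef_rot: [-0.699, 0.103, -0.103, 0.7]
ft_force: [-1.1, 5.3, 3.6]
width: 0.0139
```

```bash
python3 plan.py; python3 -c "
from bench import r
print(r.close_job())"
```

```text
t 19.65 pos [0.5354 0.0599 0.1397] yaw -16.75 tilt [-1.e-04 -1.e+00  9.e-04] f [-1.1  5.3  3.6] w 0.0139 q [-0.76  0.23  0.65  1.83 -0.15  1.14 -0.35]
the job is handed in; nothing more can be done
None
```

I moved the scraper from the rack into the caddy slot, let go of it, then turned the caddy about 56° counter-clockwise by its handle. The job was handed in at 19.65 s with the gripper still holding the handle. No verdict was reported.

- **Scraper:** it reached the slot floor at the expected height with about 14 N of contact. After release it stood upright in the pictures, and it still did after the turn.
- **Alignment:** the handle reads −16.75°. My pointer estimate is about −16.6°, but the two cameras disagreed slightly: −17.0° from the top and −16.2° from the scene view. An earlier fit that ignored the pointer's shadow gave about −18°, so expect an uncertainty of roughly ±0.5–1°.
- **Grip:** I am holding the bar about 3 mm off its centre, with about 5 N of remaining side load. The finger opening is 13.9 mm on the 14 mm bar.
- **Bystanders:** the jug, funnel and wiper arm look unmoved in the last top picture. I checked this by eye, not by measurement.

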